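Put the spanners back on the rack in order of size

ROBOT

A 6-joint arm with a two-finger parallel gripper is mounted at the origin on a cart in front of the work surface, level with it; the furniture and walls round the work are solid. World frame = base frame: x ahead of the robot, y to its left, z up, the work surface at z = 0. Lengths are in m, angles in rad, forces in N, time in s.
With the tool pointing down it reaches from about 0.275 to 0.825 m from the base axis. Payload 5.2 kg.
Tool frame: the origin (TCP) lies at the very end of the fingers, on their centre line; the grasp point (between the pads) lies 19 mm behind it; z points along the fingers, y is the line along which they close (so a half turn about z gives the same grasp; the last joint's range is limited). The gripper opens to 93 mm and grips with 3 to 60 N. Pads are 15 mm wide; open, the fingers measure 128 mm over their backs; the gripper's body (75 mm by 188 mm) begins 65 mm behind the grasp point.
Start: joints at [0.899, 0.259, 1.535, -0, 1.348, -0.203], TCP at [0.248, 0.491, 0.219] pointing down, gripper open.
Joint ranges: [-3.14, 3.14], [-0.91, 2.08], [0.19, 2.58], [-1.22, 4.36], [0.22, 2.71], [-3.12, 3.12]. Speed limits (rad/s): [2.57, 2.57, 3.14, 3.14, 3.14, 3.14].

INTERFACE

Orientations are given as a unit quaternion [w, x, y, z].
In Python, from rig import env gives the robot as it stands.
- The arm moves only by the tool send_rows, never from a script. Its arguments are lists of equal length, an entry for each row: "jaw": the closure, from 0 (fully open) to 1 (shut); "linear": the shift along the tool's x, y, z each as a share of 0.15 m, from -1 to 1, a list of three; "dr": the turn, a rotation vector about the tool's x, y, z each as a share of 1.5 rad, from -1 to 1, a list of three. In form: {"jaw": [jaw, ...], "linear": [[tx, ty, tz], ...], "dr": [[rx, ry, rz], ...]}. A call has 1 to 5 rows; each row is the pose to reach, as a shift and turn from the pose commanded when the call began, along the tool's axes at that moment; what a row does not reach only later rows make up. A row lasts 1/12 s, in which the tool goes at most 41.7 mm and 7.16 degrees, less where a joint would pass 70% of its speed; a pose out of reach is approached as far as the arm can. A call with a number of a shift or a turn outside -1 to 1 is refused whole. A call with a gripper value outside its range is refused whole. The fingers move at their own pace and stop on an object; "newtons" is the grip in N (left out, the last holds). Time passes only in rows, so rows that repeat a pose let the fingers close. It gives the time, the measured TCP pose, the force, the opening and the grip force at its end, in the units of the state.
- env.observe(): the state, without advancing time (a new reading comes with each control period).
- env.capture(name): name is "side" or "top"; returns the picture (400x640x3 uint8, blue, green, red); there is no depth.
- env.camera_model(name): a dict with "K" (3x3 intrinsics, pixels), "R" (3x3) and "t" (3): a world point X has camera coordinates R X + t. Camera axes: x right, y down, z forward; pixel columns grow to the right and rows downward; lengths in m; the calibration is good to about 2 mm. A picture is of the moment at which its call begins. camera_model takes no time and is no camera call.
- env.hand_in(): hands the job in; it is judged then, once.
The state is a dict: "time_s": time; "joints": joint angles; "qd": joint speeds; "joint_efforts": joint torques, N m; "tcp_pos": TCP position; "ee_rot": TCP orientation; "contact_force": force on the tool from outside, world axes, zero at the start; "moment": the same for the moment, N m; "width": opening from 0.0 (shut) to 1.0 (fully open); "grasp_force": force on a finger pad.
Only numpy, scipy, OpenCV 4.12 (cv2) and the standard library are available. Lean on these libraries where they do the work, as an engineer would, in place of code of your own. Each camera call takes 0.05 s, during which the arm holds its last target. There are 200 camera calls.

TASK

Put the four spanners from the mat back on the spanner rack in order of size: the shortest in the narrowest cradle, the longest in the widest, one to each cradle. Each must lie level and centred across both forks of its cradle, its shank right down in the two notches, and be let go. Leave the hex key on the mat where it lies.

Things in the scene. Friction and masses are not known exactly. Their poses are not given: they have to be found in the camera images.
- spanner_10_centre (a point): shortest of four plain steel combination spanners, 140 mm long, lying flat on a dark rubber mat 3 mm thick. Point: middle of the shank, half-way up, within 3 mm of the balance point. x runs along the shank to the ring end, z normal to the flat face. Shank 10 wide, 6 mm thick; ends 7.5 mm thick, so the shank is 0.75 mm off the mat. Grasp it across its width
- spanner_13_centre (a point): second shortest of four plain steel combination spanners, 170 mm long, lying flat on a dark rubber mat 3 mm thick. Point: middle of the shank, half-way up, within 3 mm of the balance point. x runs along the shank to the ring end, z normal to the flat face. Shank 12 wide, 7 mm thick; ends 9 mm thick, so the shank is 1 mm off the mat. Grasp it across its width
- spanner_17_centre (a point): second longest of four plain steel combination spanners, 205 mm long, lying flat on a dark rubber mat 3 mm thick. Point: middle of the shank, half-way up, within 3 mm of the balance point. x runs along the shank to the ring end, z normal to the flat face. Shank 14.5 wide, 8 mm thick; ends 11 mm thick, so the shank is 1.5 mm off the mat. Grasp it across its width
- spanner_22_centre (a point): longest of four plain steel combination spanners, 250 mm long, lying flat on a dark rubber mat 3 mm thick. Point: middle of the shank, half-way up, within 3 mm of the balance point. x runs along the shank to the ring end, z normal to the flat face. Shank 17.5 wide, 9 mm thick; ends 13 mm thick, so the shank is 2 mm off the mat. Grasp it across its width
- cradle_10_seat (a point): seat of the narrowest of four fixed black cradles on a rail, 46-58 mm apart: two upright forks 60 mm apart (centres), 6 mm thick, 44 wide, tops at z 59 mm; V notch 36 mm wide at the mouth, 14 at its floor (z 45). Free between the forks down to z 21. Point: where the shank's middle lies when seated, z 48 mm; x along the seated spanner (either way round), y along the rail
- cradle_13_seat (a point): seat of the second narrowest of four fixed black cradles on a rail, 46-58 mm apart: two upright forks 76 mm apart (centres), 6 mm thick, 44 wide, tops at z 59 mm; V notch 36 mm wide at the mouth, 16 at its floor (z 45). Free between the forks down to z 21. Point: where the shank's middle lies when seated, z 48.5 mm; x along the seated spanner (either way round), y along the rail
- cradle_17_seat (a point): seat of the second widest of four fixed black cradles on a rail, 46-58 mm apart: two upright forks 96 mm apart (centres), 6 mm thick, 44 wide, tops at z 59 mm; V notch 36 mm wide at the mouth, 18.5 at its floor (z 45). Free between the forks down to z 21. Point: where the shank's middle lies when seated, z 49 mm; x along the seated spanner (either way round), y along the rail
- cradle_22_seat (a point): seat of the widest of four fixed black cradles on a rail, 46-58 mm apart: two upright forks 120 mm apart (centres), 6 mm thick, 44 wide, tops at z 59 mm; V notch 36 mm wide at the mouth, 21.5 at its floor (z 45). Free between the forks down to z 21. Point: where the shank's middle lies when seated, z 49.5 mm; x along the seated spanner (either way round), y along the rail
- hex_key_centre (a point): a loose black hex key, 103x31x7 mm, lying on the mat between the spanners; the point is its centre, half-way up. A bystander: it stays where it is

How it is judged:
By the outcome, as a careful person would: the job done as asked, in the order asked, and still so for the second after the job is handed in, with the robot touching nothing.
It also fails if it takes over 106 s, if anything falls off the work surface, if the arm or the gripper's body presses on something with over 40 N, if the wrist force passes 120 N, or if a joint passes its speed limit or range.

## Working session

There is one attempt and no reset: what is moved stays moved. The work goes in short steps, Python scripts to look and compute and a tool call to move; the robot and the scene stay as the last step left them, time stands still between calls to the robot, and variables do not carry over. Pictures are saved under pics/ and viewed, at most 14 in all, crops included, and the job is handed in when it is done.

Besides the shell and the picture viewer there is one more tool, called as name(argument=value, ...), one argument or row to a line, values as JSON. send_rows: Moves the arm, as the interface text tells. Shift numbers are shares of 0.15 m and turn numbers shares of 1.5 rad, none past 1 either way. Its arguments: {"type":"object","properties":{"jaw":{"type":"array","items":{"type":"number"}},"linear":{"type":"array","items":{"type":"array","items":{"type":"number"}}},"dr":{"type":"array","items":{"type":"array","items":{"type":"number"}}},"newtons":{"type":"number"}},"required":["jaw","linear","dr"]}

```bash
ls; mkdir -p pics
python3 - <<'E'
from rig import env
import cv2,numpy as np
s=env.observe();print(s)
for n in("top","side"):
    cv2.imwrite(f"pics/{n}0.png",env.capture(n));m=env.camera_model(n);print(n,m, -np.array(m["R"]).T@np.array(m["t"]))
E
```

```text
pics
{'time_s': 0.0, 'joints': array([ 8.99202624e-01,  2.59354641e-01,  1.53605644e+00, -6.87175745e-06,
        1.34797225e+00, -2.02773922e-01]), 'qd': array([ 9.22970308e-04,  1.62243022e-03,  5.67708828e-04, -2.03738309e-03,
       -1.63754095e-03, -2.66225076e-05]), 'joint_efforts': array([-2.11880586e-03, -4.37310612e+01, -2.83991933e+01,  7.15815648e-02,
        4.16736631e-02, -5.86591273e-05]), 'tcp_pos': array([0.24814245, 0.4902512 , 0.21782212]), 'ee_rot': array([-3.76040737e-04,  2.32268220e-01,  9.72651362e-01, -8.12545397e-04]), 'contact_force': array([ 0.39898557, -0.31013786,  0.59014012]), 'moment': array([-0.01526056, -0.06652202, -0.01825866]), 'grasp_force': 0.0, 'width': 0.9965606302937478}
top {'K': array([[455.20859519,   0.        , 312.83066719],
       [  0.        , 455.20859519, 205.06907027],
       [  0.        ,   0.        ,   1.        ]]), 'R': array([[-0.00832264, -0.99993301,  0.00804474],
       [-0.99808545,  0.00781365, -0.06135457],
       [ 0.0612876 , -0.00853997, -0.99808361]]), 't': array([-0.01098005,  0.56825563,  1.36978917])} [ 0.48312521 -0.00372151  1.40211754]
side {'K': array([[390.4387022 ,   0.        , 323.43288892],
       [  0.        , 390.4387022 , 200.22393047],
       [  0.        ,   0.        ,   1.        ]]), 'R': array([[-0.99873346, -0.04933764,  0.00986296],
       [-0.03909309,  0.63754123, -0.76942375],
       [ 0.03167351, -0.76883481, -0.63866252]]), 't': array([0.55048184, 0.09821953, 1.08781729])} [0.51916934 0.80089228 0.76489119]
```

View pics/top0.png

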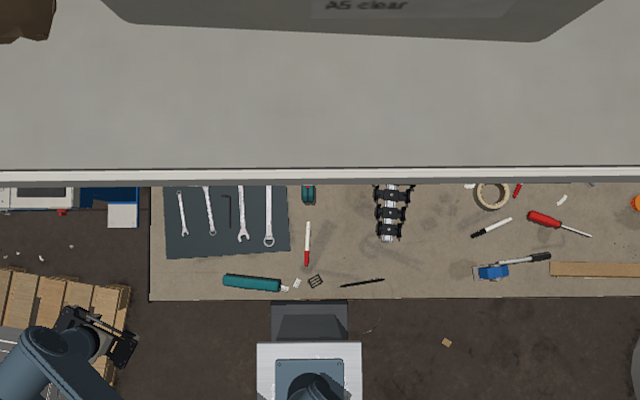

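View pics/side0.png

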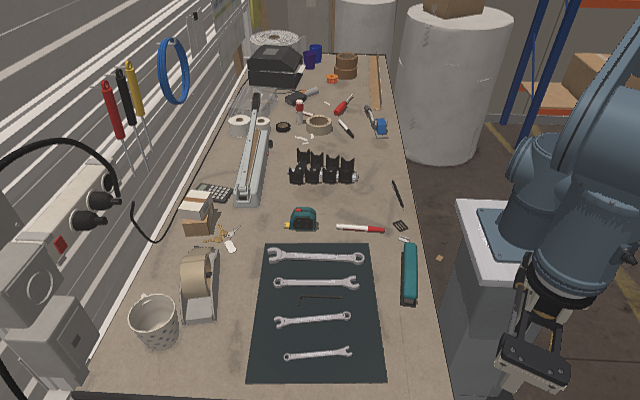

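The top view shows the mat at left (cols 165–290) with the spanners partly under a shelf, and the rack at cols 375–415. The side view shows all four spanners (rows 255, 283, 318 and 353, longest nearest the rack) and the rack at about (322,168). I'll measure the spanners by mask and zoom in on the rack.

```bash
cat > h.py <<'E'
from rig import env
import cv2,numpy as np
def cast(n,uv,z):
    m=env.camera_model(n);K,R,t=(np.array(m[k]) for k in("K","R","t"))
    uv=np.atleast_2d(uv).astype(float)
    d=(np.c_[uv,np.ones(len(uv))]@np.linalg.inv(K).T)@R
    c=-R.T@t
    return c+d*((z-c[2])/d[:,2])[:,None]
def proj(n,X):
    m=env.camera_model(n);K,R,t=(np.array(m[k]) for k in("K","R","t"))
    p=(np.atleast_2d(X)@R.T+t)@K.T
    return p[:,:2]/p[:,2:]
def blobs(img,n,x0,y0,x1,y1,thr,z,amin=60):
    g=cv2.cvtColor(img,cv2.COLOR_BGR2GRAY)
    M=np.zeros_like(g);M[y0:y1,x0:x1]=(g[y0:y1,x0:x1]>thr)
    k,l,st,_=cv2.connectedComponentsWithStats(M)
    out=[]
    for i in range(1,k):
        if st[i,4]<amin: continue
        v,u=np.where(l==i);P=cast(n,np.c_[u,v],z)[:,:2]
        r=cv2.minAreaRect((P*1000).astype(np.float32))
        c=P.mean(0);w,V=np.linalg.eigh(np.cov((P-c).T));a=V[:,1]*np.sign(V[0,1])
        s=(P-c)@a;mid=c+a*(s.max()+s.min())/2
        out.append((st[i,:5],mid,np.degrees(np.arctan2(a[1],a[0])),np.ptp(s)))
    return out
E
python3 - <<'E'
from h import *
s=cv2.imread("pics/side0.png");t=cv2.imread("pics/top0.png")
for b in blobs(s,"side",262,244,372,378,110,.012): print("side",b)
for b in blobs(t,"top",168,187,284,252,110,.012): print("top",b)
c=cv2.resize(s[140:195,275:370],None,fx=8,fy=8,interpolation=cv2.INTER_CUBIC);cv2.imwrite("pics/rackside.png",c)
c=cv2.resize(t[180:250,365:425],None,fx=8,fy=8,interpolation=cv2.INTER_CUBIC);cv2.imwrite("pics/racktop.png",c)
c=cv2.resize(s[238:378,245:390],None,fx=4,fy=4,interpolation=cv2.INTER_CUBIC);cv2.imwrite("pics/span.png",c)
E
```

```text
side (array([267, 247,  98,  16, 584], dtype=int32), array([0.56762392, 0.11920741]), np.float64(-0.055173925964480196), np.float64(0.2531647839351836))
side (array([273, 276,  86,  12, 468], dtype=int32), array([0.56046111, 0.20367237]), np.float64(3.026356186844716), np.float64(0.20441296413748794))
side (array([274, 311,  77,  17, 407], dtype=int32), array([0.56064925, 0.30432088]), np.float64(9.136510370686796), np.float64(0.16903372157605434))
side (array([284, 346,  68,  15, 342], dtype=int32), array([0.54417881, 0.38676448]), np.float64(8.793010740203883), np.float64(0.13747050910559935))
top (array([202, 187,  14,  47, 192], dtype=int32), array([0.55631913, 0.30181036]), np.float64(9.99866237877888), np.float64(0.1457644735673352))
top (array([238, 187,  12,  55, 299], dtype=int32), array([0.54365725, 0.2015602 ]), np.float64(2.8411033665054513), np.float64(0.16509080040041624))
top (array([263, 187,  12,  60, 365], dtype=int32), array([0.53495418, 0.11995348]), np.float64(-0.0005634839390587688), np.float64(0.1802643873404936))
top (array([178, 193,  11,  44, 156], dtype=int32), array([0.54319821, 0.3837313 ]), np.float64(8.567076466001396), np.float64(0.13133947136628382))
```

View pics/rackside.png

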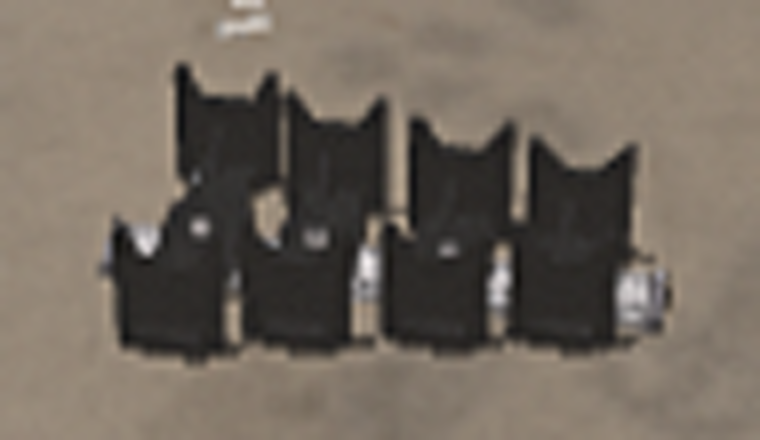

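View pics/racktop.png

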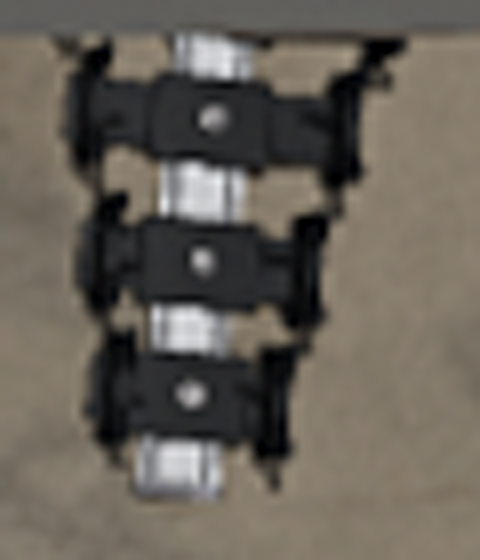

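View pics/span.png

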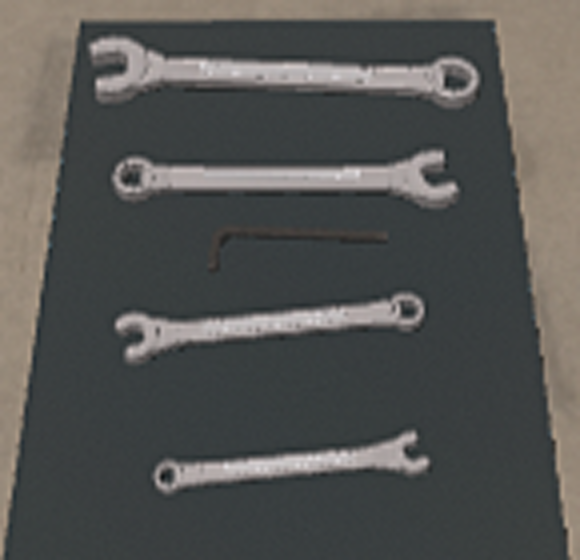

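The side crop shows far-fork horn pairs for cradles 22, 17, 13 and 10 from left to right, with bolts visible on 22, 17 and 13. The top crop shows bolts on 17, 13 and 10. The hex key lies between spanners 17 and 13. Next: triangulate the rack.

Run:
```python
from h import *
np.set_printoptions(precision=4,suppress=True)
S=lambda p:np.array(p)/8+[275,140]-.44
T=lambda p:np.array(p)/8+[365,180]-.44
bs={22:S((200,228)),17:S((315,238)),13:S((447,250))}
bt={17:T((213,118)),13:T((203,261)),10:T((192,395))}
for z in(.02,.023,.026):
    print(z,"side",{k:cast("side",v,z)[0,:2] for k,v in bs.items()},"top",{k:cast("top",v,z)[0,:2] for k,v in bt.items()})
far={22:((178,64),(274,73)),17:((288,94),(383,98)),13:((413,118),(512,123)),10:((532,138),(634,146))}
for k,v in far.items(): 
    P=cast("side",[S(q) for q in v],.059)[:,:2];print("far",k,P.ravel(),P.mean(0),np.linalg.norm(P[0]-P[1]))
P=cast("side",[S((117,218)),S((247,224)),S((388,222))],.059);print("near left horn",P)
# top: left/right fork outer ends
for k,v in {10:((113,395),(272,400)),13:((103,258),(310,265)),17:((88,110),(345,120))}.items():
    print("topforks",k,cast("top",[T(q) for q in v],.04)[:,:2].ravel())
```

```text
0.02 side {22: array([ 0.6433, -0.2576]), 17: array([ 0.5953, -0.2535]), 13: array([ 0.5406, -0.2484])} top {17: array([ 0.599 , -0.2549]), 13: array([ 0.5445, -0.25  ]), 10: array([ 0.4936, -0.2449])}
0.023 side {22: array([ 0.6428, -0.2533]), 17: array([ 0.595 , -0.2492]), 13: array([ 0.5405, -0.2442])} top {17: array([ 0.5988, -0.2543]), 13: array([ 0.5443, -0.2495]), 10: array([ 0.4936, -0.2444])}
0.026 side {22: array([ 0.6423, -0.2491]), 17: array([ 0.5947, -0.245 ]), 13: array([ 0.5404, -0.2399])} top {17: array([ 0.5985, -0.2538]), 13: array([ 0.5442, -0.2489]), 10: array([ 0.4935, -0.2438])}
far 22 [ 0.6576 -0.3214  0.6167 -0.317 ] [ 0.6372 -0.3192] 0.04119334379889937
far 17 [ 0.6096 -0.3011  0.5699 -0.3006] [ 0.5898 -0.3009] 0.039650204354535895
far 13 [ 0.5568 -0.2863  0.516  -0.2851] [ 0.5364 -0.2857] 0.04085777656958323
far 10 [ 0.5076 -0.2745  0.466  -0.2713] [ 0.4868 -0.2729] 0.04175063313576528
near left horn [[ 0.6701 -0.2069  0.059 ]
 [ 0.6186 -0.2061  0.059 ]
 [ 0.5634 -0.211   0.059 ]]
topforks 10 [ 0.4937 -0.2118  0.4913 -0.2713]
topforks 13 [ 0.545  -0.2089  0.5418 -0.2866]
topforks 17 [ 0.6007 -0.2042  0.5962 -0.3009]
```

```bash
cat >> h.py <<'E'
def plan(x,y,z,psi,seq=None):
    """shift in tool axes (share) and turn (share) from measured pose to tool-down pose with tool-x yaw psi (deg)"""
    from scipy.spatial.transform import Rotation as Ro
    s=env.observe();q=s["ee_rot"];R0=Ro.from_quat([q[1],q[2],q[3],q[0]])
    R1=Ro.from_euler("z",psi,degrees=True)*Ro.from_euler("x",180,degrees=True)
    d=np.array([x,y,z])-s["tcp_pos"]
    print("t",round(s["time_s"],2),"pos",s["tcp_pos"].round(4),"F",s["contact_force"].round(1),"w",round(s["width"],3),"gf",round(s["grasp_force"],1))
    print("shift m",d.round(4),"linear",(R0.inv().apply(d)/.15).round(3),"dr",((R0.inv()*R1).as_rotvec()/1.5).round(3))
E
python3 - <<'E'
from h import *
s=cv2.imread("pics/side0.png");g=cv2.cvtColor(s,cv2.COLOR_BGR2GRAY)
for b,ratio in zip(blobs(s,"side",262,244,372,378,110,.012),(13/9,11/8,9/7,7.5/6)):
    x,y,w,h,_=b[0];M=np.zeros_like(g);M[y:y+h,x:x+w]=g[y:y+h,x:x+w]>110
    v,u=np.where(M);P=cast("side",np.c_[u,v],.012)[:,:2]
    a=np.array([np.cos(np.radians(b[2])),np.sin(np.radians(b[2]))]);r=P-b[1];t=r@a;n=r@[-a[1],a[0]]
    hs,e=np.histogram(t,bins=np.arange(-.13,.131,.01));
    wid=[np.ptp(n[(t>=e[i])&(t<e[i+1])])*1000 if hs[i] else 0 for i in range(len(hs))]
    c=e[:-1]+.005;wt=np.where(np.array(wid)>1.45*np.median([k for k in wid if k]),ratio,1)
    print(b[1],"com mm",1000*(hs*wt*c).sum()/(hs*wt).sum(), np.round(wid).astype(int))
plan(.5676,.118,.12,180)
E
```

```text
[0.56762392 0.11920741] com mm 8.95777479892755 [24 34 34 21 17 18 18 14 18 18 14 14 18 14 17 18 14 14 14 18 17 28 38 45
 46 11]
[0.56046111 0.20367237] com mm -9.387947269303261 [ 0  0  3 33 33 27 18 12 12 12 12 12 12 12 12 12 12 12 12 12 15 24 27 12
  0  0]
[0.56064925 0.30432088] com mm 7.899835796387453 [ 0  0  0  0 16 19 16 11 12 11 11 13 11 12 11 12 11 12 15 21 28 23  0  0
  0  0]
[0.54417881 0.38676448] com mm -4.051903114186914 [ 0  0  0  0  0  0 20 18 13 10  9  9  9  9  9  9  9  9 11 15  0  0  0  0
  0  0]
t 0.1 pos [0.2482 0.4903 0.2179] F [-1.6  0.3 -0. ] w 0.999 gf 0.0
shift m [ 0.3194 -0.3723 -0.0979] linear [-3.021 -1.251  0.654] dr [-0.001 -0.    -0.313]
```

send_rows(
  jaw=[0.57,0.57,0.57,0.57,0.57],
  linear=[
    [-1,-0.415,0.1],
    [-1,-0.415,0.1],
    [-1,-0.415,0.1],
    [-1,-0.415,0.1],
    [-1,-0.415,0.1],
  ],
  dr=[
    [0,0,0],
    [0,0,0],
    [0,0,0],
    [0,0,0],
    [0,0,0],
  ],
  newtons=45,
)

```text
time_s: 0.52
tcp_pos: [0.3577, 0.3626, 0.2026]
ee_rot: [0.001, 0.235, 0.972, -0.002]
contact_force: [-0.2, 0.3, -0.8]
width: 0.693
grasp_force: 0.0
```

send_rows(
  jaw=[0.57,0.57,0.57,0.57,0.57],
  linear=[
    [-1,-0.415,0.2],
    [-1,-0.415,0.2],
    [-1,-0.415,0.2],
    [-1,-0.415,0.2],
    [-1,-0.415,0.2],
  ],
  dr=[
    [0,0,0],
    [0,0,0],
    [0,0,0],
    [0,0,0],
    [0,0,0],
  ],
)

```text
time_s: 0.93
tcp_pos: [0.4633, 0.2391, 0.172]
ee_rot: [0.0, 0.235, 0.972, -0.001]
contact_force: [0.4, 0.1, -0.7]
width: 0.434
grasp_force: 0.0
```

send_rows(
  jaw=[0.57,0.57,0.57,0.57,0.57],
  linear=[
    [-1,-0.415,0.3],
    [-1,-0.415,0.3],
    [-1,-0.415,0.3],
    [-1,-0.415,0.3],
    [-1,-0.415,0.3],
  ],
  dr=[
    [0,0,-0.313],
    [0,0,-0.313],
    [0,0,-0.313],
    [0,0,-0.313],
    [0,0,-0.313],
  ],
)

```text
time_s: 1.35
tcp_pos: [0.5682, 0.1166, 0.1265]
ee_rot: [-0.0, -0.002, 1.0, -0.001]
contact_force: [0.6, -0.2, 1.4]
width: 0.427
grasp_force: 0.0
```

```bash
python3 -c "
from h import *
plan(.5676,.118,.03,180)"
```

```text
t 1.35 pos [0.5682 0.1166 0.1265] F [ 0.6 -0.2  1.4] w 0.427 gf 0.0
shift m [-0.0006  0.0014 -0.0965] linear [0.003 0.01  0.643] dr [-0.001 -0.     0.002]
```

send_rows(
  jaw=[0.57,0.57,0.57,0.57,0.57],
  linear=[
    [0,0.01,0.64],
    [0,0.01,0.64],
    [0,0.01,0.64],
    [0,0.01,0.64],
    [0,0.01,0.64],
  ],
  dr=[
    [0,0,0],
    [0,0,0],
    [0,0,0],
    [0,0,0],
    [0,0,0],
  ],
)

```text
time_s: 1.77
tcp_pos: [0.5647, 0.1231, 0.0321]
ee_rot: [-0.001, -0.0, 1.0, 0.0]
contact_force: [-0.1, 0.6, 0.2]
width: 0.43
grasp_force: 0.0
```

```bash
python3 -c "
from h import *
a=env.capture('side')[200:330,240:400]
cv2.imwrite('pics/a.png',cv2.resize(a,None,fx=4,fy=4,interpolation=cv2.INTER_CUBIC))
plan(.5676,.118,.0045,180)"
```

```text
t 1.82 pos [0.566  0.1231 0.0335] F [-0.9 -0.1  0.7] w 0.43 gf 0.0
shift m [ 0.0016 -0.0051 -0.029 ] linear [-0.01  -0.034  0.194] dr [0.    0.001 0.   ]
```

View pics/a.png

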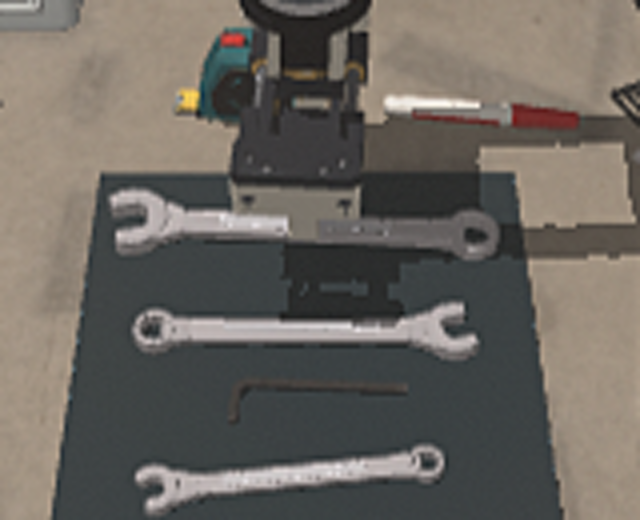

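The gripper straddles the 22 spanner's shank near its middle (crop about 300,225). Lowering and gripping.

send_rows(
  jaw=[0.57,0.57,0.57,0.57],
  linear=[
    [-0.01,-0.027,0.1],
    [-0.01,-0.027,0.187],
    [-0.01,-0.027,0.187],
    [-0.01,-0.027,0.187],
  ],
  dr=[
    [0,0,0],
    [0,0,0],
    [0,0,0],
    [0,0,0],
  ],
)

```text
time_s: 2.15
tcp_pos: [0.5678, 0.1186, 0.0061]
ee_rot: [0.001, -0.0, 1.0, 0.0]
contact_force: [0.2, 0.1, 0.4]
width: 0.429
grasp_force: 0.0
```

send_rows(
  jaw=[0.95,0.95,0.95,0.95,0.95],
  linear=[
    [0,0,0],
    [0,0,0],
    [0,0,0],
    [0,0,0],
    [0,0,0],
  ],
  dr=[
    [0,0,0],
    [0,0,0],
    [0,0,0],
    [0,0,0],
    [0,0,0],
  ],
)

```text
time_s: 2.57
tcp_pos: [0.5676, 0.1185, 0.0054]
ee_rot: [0.001, -0.0, 1.0, 0.0]
contact_force: [0.6, 1.1, 4.3]
width: 0.181
grasp_force: 45.0
```

send_rows(
  jaw=[0.95,0.95,0.95,0.95,0.95],
  linear=[
    [0,0,0],
    [0,0,0],
    [0,0,0],
    [0,0,0],
    [0,0,0],
  ],
  dr=[
    [0,0,0],
    [0,0,0],
    [0,0,0],
    [0,0,0],
    [0,0,0],
  ],
)

```text
time_s: 2.98
tcp_pos: [0.5676, 0.1185, 0.0054]
ee_rot: [0.001, -0.0, 1.0, 0.0]
contact_force: [-1.0, 1.3, 6.2]
width: 0.179
grasp_force: 45.0
```

send_rows(
  jaw=[0.95,0.95,0.95,0.95,0.95],
  linear=[
    [0,0,-0.1],
    [0,0,-0.3],
    [0,0,-0.7],
    [0,0,-0.7],
    [0,0,-0.7],
  ],
  dr=[
    [0,0,0],
    [0,0,0],
    [0,0,0],
    [0,0,0],
    [0,0,0],
  ],
)

```text
time_s: 3.4
tcp_pos: [0.5701, 0.1182, 0.1142]
ee_rot: [0.004, -0.0, 1.0, -0.0]
contact_force: [0.8, -1.0, -2.5]
width: 0.182
grasp_force: 45.0
```

```bash
python3 -c "
from h import *
a=env.capture('side')[180:330,230:390]
cv2.imwrite('pics/b.png',cv2.resize(a,None,fx=4,fy=4,interpolation=cv2.INTER_CUBIC))
plan(.644,-.2575,.11,84.8)"
```

```text
t 3.45 pos [0.5684 0.1181 0.1114] F [ 0.   0.3 -2.9] w 0.184 gf 45.0
shift m [ 0.0756 -0.3756 -0.0014] linear [-0.502 -2.505  0.012] dr [0.002 0.002 1.108]
```

View pics/b.png

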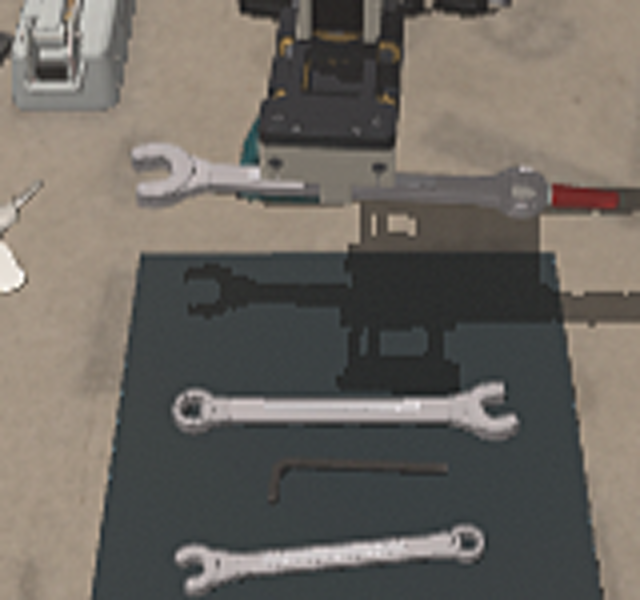

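Spanner 22 is held level and centred. Carrying it over its cradle.

send_rows(
  jaw=[0.95,0.95,0.95,0.95,0.95],
  linear=[
    [-0.172,-0.836,-0.13],
    [-0.172,-0.836,-0.13],
    [-0.172,-0.836,-0.13],
    [-0.172,-0.836,-0.13],
    [-0.172,-0.836,-0.13],
  ],
  dr=[
    [0,0,0.369],
    [0,0,0.369],
    [0,0,0.369],
    [0,0,0.369],
    [0,0,0.369],
  ],
)

```text
time_s: 3.87
tcp_pos: [0.5922, -0.0104, 0.1265]
ee_rot: [-0.002, 0.278, 0.961, -0.001]
contact_force: [-0.3, 0.7, -3.5]
width: 0.18
grasp_force: 45.0
```

send_rows(
  jaw=[0.95,0.95,0.95,0.95,0.95],
  linear=[
    [-0.586,-0.621,0],
    [-0.586,-0.621,0],
    [-0.586,-0.621,0],
    [-0.586,-0.621,0],
    [-0.586,-0.621,0],
  ],
  dr=[
    [0,0,0.369],
    [0,0,0.369],
    [0,0,0.369],
    [0,0,0.369],
    [0,0,0.369],
  ],
)

```text
time_s: 4.28
tcp_pos: [0.6175, -0.1356, 0.1253]
ee_rot: [-0.002, 0.53, 0.848, -0.001]
contact_force: [-0.8, 0.7, -3.4]
width: 0.182
grasp_force: 45.0
```

send_rows(
  jaw=[0.95,0.95,0.95,0.95,0.95],
  linear=[
    [-0.825,-0.22,0],
    [-0.825,-0.22,0],
    [-0.825,-0.22,0],
    [-0.825,-0.22,0],
    [-0.825,-0.22,0],
  ],
  dr=[
    [0,0,0.37],
    [0,0,0.37],
    [0,0,0.37],
    [0,0,0.37],
    [0,0,0.37],
  ],
)

```text
time_s: 4.7
tcp_pos: [0.6431, -0.261, 0.1246]
ee_rot: [-0.002, 0.742, 0.67, -0.001]
contact_force: [-0.6, 0.1, -2.3]
width: 0.183
grasp_force: 45.0
```

send_rows(
  jaw=[0.95,0.95],
  linear=[
    [0,0,0.1],
    [0,0,0.2],
  ],
  dr=[
    [0,0,0],
    [0,0,0],
  ],
)

```text
time_s: 4.87
tcp_pos: [0.6437, -0.2583, 0.0959]
ee_rot: [-0.002, 0.739, 0.674, -0.0]
contact_force: [0.4, -0.7, -3.4]
width: 0.182
grasp_force: 45.0
```

```bash
python3 -c "
from h import *
a=env.capture('side')[110:200,260:380]
cv2.imwrite('pics/c.png',cv2.resize(a,None,fx=6,fy=6,interpolation=cv2.INTER_CUBIC))
plan(.644,-.2575,.065,84.8)"
```

```text
t 4.92 pos [ 0.6415 -0.2568  0.0915] F [-1.4  0.8 -5.9] w 0.182 gf 45.0
shift m [ 0.0025 -0.0007 -0.0265] linear [-0.004  0.019  0.176] dr [-0.006 -0.003 -0.   ]
```

View pics/c.png

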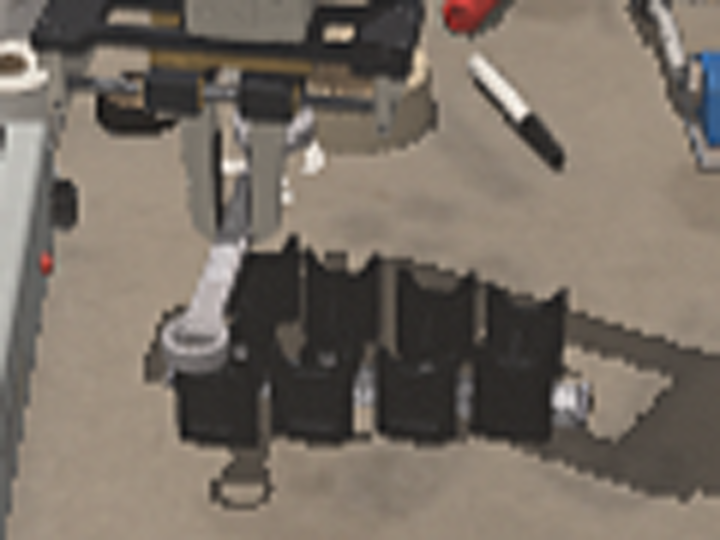

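```bash
python3 -c "
from h import *
s=cv2.imread('pics/side0.png')
cv2.imwrite('pics/d.png',cv2.resize(s[80:215,225:300],None,fx=4,fy=4,interpolation=cv2.INTER_CUBIC))
for z in (0,.05,.1,.14): print(z,cast('side',[(267,160),(272,130),(260,190)],z).round(3).tolist())
print(proj('side',[[.738,-.25,.13],[.738,-.29,.13],[.738,-.21,.13]]))
e=[env.observe() for _ in range(3)]; print([x['tcp_pos'] for x in e])"
```

```text
0 [[0.765, -0.328, 0.0], [0.779, -0.537, 0.0], [0.76, -0.158, 0.0]]
0.05 [[0.749, -0.254, 0.05], [0.762, -0.449, 0.05], [0.744, -0.095, 0.05]]
0.1 [[0.733, -0.18, 0.1], [0.745, -0.362, 0.1], [0.728, -0.033, 0.1]]
0.14 [[0.72, -0.121, 0.14], [0.731, -0.292, 0.14], [0.716, 0.017, 0.14]]
[[268.09501287 139.42328518]
 [270.07111749 132.95951585]
 [266.01673808 146.2212496 ]]
[array([ 0.64148173, -0.25675072,  0.09149783]), array([ 0.64148173, -0.25675072,  0.09149783]), array([ 0.64148173, -0.25675072,  0.09149783])]
```

View pics/d.png

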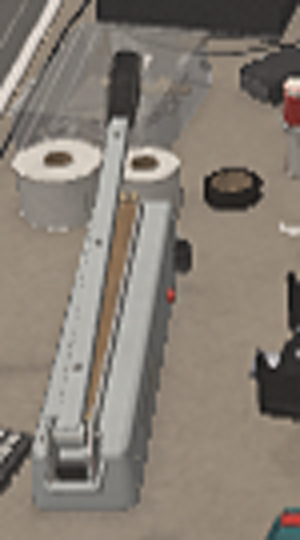

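send_rows(
  jaw=[0.95,0.95,0.95],
  linear=[
    [0,0,0],
    [0,0,0],
    [0,0,0],
  ],
  dr=[
    [0,0,0],
    [0,0,0],
    [0,0,0],
  ],
)

```text
time_s: 5.17
tcp_pos: [0.6448, -0.2579, 0.0988]
ee_rot: [-0.0, 0.738, 0.674, -0.0]
contact_force: [-0.2, 0.3, -2.0]
width: 0.178
grasp_force: 45.0
```

```bash
python3 -c "
from h import *
I=env.capture('side');g=cv2.cvtColor(I,cv2.COLOR_BGR2GRAY)
plan(.644,-.2575,.065,84.8)
p=env.observe()['tcp_pos']
for v in (153,155,157,159):
    r=g[v,285:305];print(v,r)
    u=285+np.where(r>125)[0].mean();X=cast('side',(u,v),p[2]+.009)[0];print(u,X.round(4),'x err',X[0]-(p[0]+.091*(X[1]-p[1])))
"
```

```text
t 5.22 pos [ 0.6451 -0.2581  0.0995] F [ 0.4 -0.4 -2.6] w 0.18 gf 45.0
shift m [-0.0011  0.0006 -0.0345] linear [ 0.003 -0.008  0.23 ] dr [0. 0. 0.]
153 [148 147 144 146 146 148 147 149 145 174 193 197 198 150 110  35  35  39
  39  37]
291.5 [ 0.661  -0.2106  0.1085] x err 0.011601116866202021
155 [148 148 147 146 147 148 148 139 176 185 194 191 187 169  57  37  43  44
  44  42]
291.5 [ 0.6598 -0.1994  0.1085] x err 0.00933266340303418
157 [148 148 150 148 147 148 149 157 180 176 177 181 191  71  34  43  45  46
  42  44]
291.0 [ 0.6601 -0.1883  0.1085] x err 0.008599089624191425
159 [150 150 148 147 147 146 151 185 177 177 181 196  99  36  41  47  47  43
  43  44]
290.5 [ 0.6603 -0.1774  0.1085] x err 0.007875907213493627
```

The held shank in the side image agrees with the kinematics to about 1 mm, which confirms the 22 seat at x≈0.644. Lowering.

send_rows(
  jaw=[0.95,0.95,0.95,0.95,0.95],
  linear=[
    [0,-0.007,0.1],
    [0,-0.007,0.2],
    [0,-0.007,0.28],
    [0,-0.007,0.34],
    [0,-0.007,0.34],
  ],
  dr=[
    [0,0,0],
    [0,0,0],
    [0,0,0],
    [0,0,0],
    [0,0,0],
  ],
)

```text
time_s: 5.63
tcp_pos: [0.6432, -0.2574, 0.0463]
ee_rot: [-0.001, 0.738, 0.674, -0.0]
contact_force: [0.3, -1.0, -1.9]
width: 0.184
grasp_force: 45.0
```

send_rows(
  jaw=[0.95,0.95,0.95],
  linear=[
    [0,0,0],
    [0,0,0.01],
    [0,0,0.01],
  ],
  dr=[
    [0,0,0],
    [0,0,0],
    [0,0,0],
  ],
)

```text
time_s: 5.88
tcp_pos: [0.6441, -0.2582, 0.0473]
ee_rot: [0.001, 0.738, 0.674, 0.0]
contact_force: [0.4, 0.2, -2.1]
width: 0.182
grasp_force: 45.0
```

```bash
python3 -c "
from h import *
plan(.644,-.2575,.045,84.8);print(env.observe()['moment'])
a=env.capture('side')[120:200,265:365]
cv2.imwrite('pics/e.png',cv2.resize(a,None,fx=6,fy=6,interpolation=cv2.INTER_CUBIC))"
```

```text
t 5.88 pos [ 0.6441 -0.2582  0.0473] F [ 0.4  0.2 -2.1] w 0.182 gf 45.0
shift m [-0.0001  0.0007 -0.0023] linear [ 0.004 -0.001  0.015] dr [0.001 0.    0.   ]
[-0.05396395  0.05473742  0.03074768]
```

View pics/e.png

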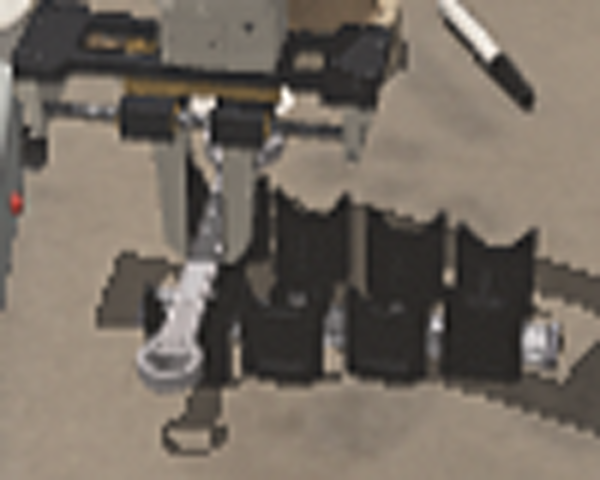

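Spanner 22 sits within the notches with no contact force. Lowering the last 1.5 mm, then releasing and rising.

send_rows(
  jaw=[0.95,0.95,0.95,0.95],
  linear=[
    [0,0,0.006],
    [0,0,0.012],
    [0,0,0.012],
    [0,0,0.012],
  ],
  dr=[
    [0,0,0],
    [0,0,0],
    [0,0,0],
    [0,0,0],
  ],
)

```text
time_s: 6.27
tcp_pos: [0.644, -0.2581, 0.0455]
ee_rot: [0.0, 0.738, 0.674, 0.0]
contact_force: [-0.7, -0.7, 0.9]
width: 0.186
grasp_force: 45.0
```

send_rows(
  jaw=[0.7,0.7,0.7,0.7,0.7],
  linear=[
    [0,0,0],
    [0,0,0],
    [0,0,0],
    [0,0,0],
    [0,0,0],
  ],
  dr=[
    [0,0,0],
    [0,0,0],
    [0,0,0],
    [0,0,0],
    [0,0,0],
  ],
)

```text
time_s: 6.68
tcp_pos: [0.6437, -0.2579, 0.0448]
ee_rot: [-0.0, 0.738, 0.674, -0.0]
contact_force: [-0.2, -0.4, -0.7]
width: 0.299
grasp_force: 0.0
```

send_rows(
  jaw=[0.7,0.7,0.7,0.7,0.7],
  linear=[
    [0,0,-0.1],
    [0,0,-0.3],
    [0,0,-0.6],
    [0,0,-0.6],
    [0,0,-0.6],
  ],
  dr=[
    [0,0,0],
    [0,0,0],
    [0,0,0],
    [0,0,0],
    [0,0,0],
  ],
)

```text
time_s: 7.1
tcp_pos: [0.6459, -0.2592, 0.1392]
ee_rot: [0.004, 0.738, 0.674, 0.001]
contact_force: [0.5, -0.4, 0.1]
width: 0.3
grasp_force: 0.0
```

```bash
python3 -c "
from h import *
plan(.5605,.2026,.12,183)"
```

```text
t 7.1 pos [ 0.6459 -0.2592  0.1392] F [ 0.5 -0.4  0.1] w 0.3 gf 0.0
shift m [-0.0854  0.4618 -0.0192] linear [ 3.015 -0.846  0.111] dr [ 0.002  0.006 -1.142]
```

```bash
cat >> h.py <<'E'
def route(p0,s0,p1,s1,n):
    d=(np.array(p1)-p0)/n/.15;ds=(s1-s0)/n
    for i in range(n):
        a=np.radians(s0+i*ds);c,s=np.cos(a),np.sin(a)
        print("lin",np.round([d[0]*c+d[1]*s,d[0]*s-d[1]*c,-d[2]],3),"dr",round(-np.radians(ds)/1.5,3))
E
python3 -c "
from h import *
print('back');route((.644,-.258,.135),84.8,(.5605,.2026,.095),183,4)
print('fwd17');route((.5605,.2026,.125),183,(.597,-.253,.105),84.8,4)"
```

```text
back
lin [ 0.752 -0.208  0.067] dr -0.286
lin [0.77  0.123 0.067] dr -0.286
lin [0.65  0.432 0.067] dr -0.286
lin [0.411 0.663 0.067] dr -0.286
fwd17
lin [-0.021 -0.761  0.033] dr 0.286
lin [-0.335 -0.684  0.033] dr 0.286
lin [-0.589 -0.483  0.033] dr 0.286
lin [-0.737 -0.194  0.033] dr 0.286
```

send_rows(
  jaw=[0.57,0.57,0.57,0.57,0.57],
  linear=[
    [0.752,-0.208,0.067],
    [0.752,-0.208,0.067],
    [0.752,-0.208,0.067],
    [0.752,-0.208,0.067],
    [0.752,-0.208,0.067],
  ],
  dr=[
    [0,0,-0.286],
    [0,0,-0.286],
    [0,0,-0.286],
    [0,0,-0.286],
    [0,0,-0.286],
  ],
)

```text
time_s: 7.52
tcp_pos: [0.6216, -0.1401, 0.1232]
ee_rot: [-0.002, 0.576, 0.818, -0.0]
contact_force: [0.3, -0.1, -0.7]
width: 0.43
grasp_force: 0.0
```

send_rows(
  jaw=[0.57,0.57,0.57,0.57,0.57],
  linear=[
    [0.77,0.123,0.067],
    [0.77,0.123,0.067],
    [0.77,0.123,0.067],
    [0.77,0.123,0.067],
    [0.77,0.123,0.067],
  ],
  dr=[
    [0,0,-0.286],
    [0,0,-0.286],
    [0,0,-0.286],
    [0,0,-0.286],
    [0,0,-0.286],
  ],
)

```text
time_s: 7.93
tcp_pos: [0.6013, -0.0266, 0.1137]
ee_rot: [-0.001, 0.39, 0.921, -0.0]
contact_force: [-0.3, -0.4, -0.5]
width: 0.431
grasp_force: 0.0
```

send_rows(
  jaw=[0.57,0.57,0.57,0.57,0.57],
  linear=[
    [0.65,0.432,0.067],
    [0.65,0.432,0.067],
    [0.65,0.432,0.067],
    [0.65,0.432,0.067],
    [0.65,0.432,0.067],
  ],
  dr=[
    [0,0,-0.286],
    [0,0,-0.286],
    [0,0,-0.286],
    [0,0,-0.286],
    [0,0,-0.286],
  ],
)

```text
time_s: 8.35
tcp_pos: [0.581, 0.0877, 0.104]
ee_rot: [-0.0, 0.186, 0.983, -0.0]
contact_force: [0.3, -0.5, 0.5]
width: 0.43
grasp_force: 0.0
```

send_rows(
  jaw=[0.57,0.57,0.57,0.57,0.57],
  linear=[
    [0.411,0.663,0.067],
    [0.411,0.663,0.067],
    [0.411,0.663,0.067],
    [0.411,0.663,0.067],
    [0.411,0.663,0.067],
  ],
  dr=[
    [0,0,-0.286],
    [0,0,-0.286],
    [0,0,-0.286],
    [0,0,-0.286],
    [0,0,-0.286],
  ],
)

```text
time_s: 8.77
tcp_pos: [0.5605, 0.2023, 0.0942]
ee_rot: [0.0, -0.027, 1.0, -0.0]
contact_force: [1.0, 0.1, 0.2]
width: 0.427
grasp_force: 0.0
```

send_rows(
  jaw=[0.57,0.57,0.57],
  linear=[
    [0,0,0],
    [0,0,0],
    [0,0,0],
  ],
  dr=[
    [0,0,0],
    [0,0,0],
    [0,0,0],
  ],
)

```text
time_s: 9.02
tcp_pos: [0.5607, 0.2007, 0.0947]
ee_rot: [0.0, -0.025, 1.0, -0.0]
contact_force: [-0.2, 1.1, -0.4]
width: 0.434
grasp_force: 0.0
```

```bash
python3 -c "
from h import *
plan(.5605,.2026,.005,183)
I=env.capture('side')
for b in blobs(I,'side',262,265,372,378,110,.012): print(b)
# seated 22: visible in rack?
a=I[120:200,265:365]
b=I[238:378,245:390]
cv2.imwrite('pics/f.png',cv2.resize(a,None,fx=6,fy=6,interpolation=cv2.INTER_CUBIC))"
```

```text
t 9.02 pos [0.5607 0.2007 0.0947] F [-0.2  1.1 -0.4] w 0.434 gf 0.0
shift m [-0.0002  0.0019 -0.0897] linear [0.001 0.013 0.598] dr [-0.     0.    -0.002]
(array([273, 277,  69,  11, 264], dtype=int32), array([0.5809136 , 0.20608302]), np.float64(0.8328421616259967), np.float64(0.1640445646252005))
(array([274, 311,  77,  17, 435], dtype=int32), array([0.56042832, 0.30424934]), np.float64(9.3835772855306), np.float64(0.16945474848080494))
(array([284, 346,  68,  15, 362], dtype=int32), array([0.54418405, 0.38668562]), np.float64(8.697832791564926), np.float64(0.13746769204699316))
```

View pics/f.png

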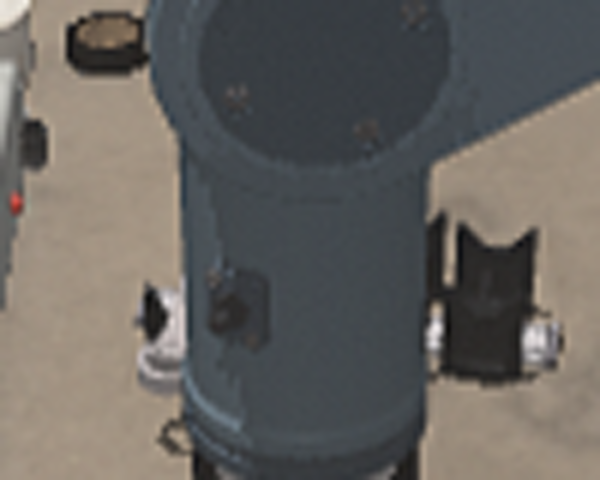

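The arm hides most of the rack in this view, but the ring end of 22 (crop 160,365) is still where it was placed. Picking spanner 17.

send_rows(
  jaw=[0.57,0.57,0.57,0.57,0.57],
  linear=[
    [0,0.013,0.25],
    [0,0.013,0.45],
    [0,0.013,0.55],
    [0,0.013,0.597],
    [0,0.013,0.597],
  ],
  dr=[
    [0,0,0],
    [0,0,0],
    [0,0,0],
    [0,0,0],
    [0,0,0],
  ],
)

```text
time_s: 9.48
tcp_pos: [0.5591, 0.2035, 0.0045]
ee_rot: [-0.001, -0.026, 1.0, -0.0]
contact_force: [-0.8, 0.7, 0.0]
width: 0.431
grasp_force: 0.0
```

send_rows(
  jaw=[0.57,0.95,0.95,0.95,0.95],
  linear=[
    [0,0,0],
    [0,0,0],
    [0,0,0],
    [0,0,0],
    [0,0,0],
  ],
  dr=[
    [0,0,0],
    [0,0,0],
    [0,0,0],
    [0,0,0],
    [0,0,0],
  ],
)

```text
time_s: 9.9
tcp_pos: [0.5601, 0.2044, 0.0055]
ee_rot: [0.0, -0.027, 1.0, -0.0]
contact_force: [0.2, -2.1, 1.2]
width: 0.19
grasp_force: 0.9
```

send_rows(
  jaw=[0.95,0.95,0.95,0.95],
  linear=[
    [0,0,0],
    [0,0,0],
    [0,0,0],
    [0,0,0],
  ],
  dr=[
    [0,0,0],
    [0,0,0],
    [0,0,0],
    [0,0,0],
  ],
)

```text
time_s: 10.23
tcp_pos: [0.56, 0.2043, 0.0054]
ee_rot: [0.0, -0.027, 1.0, -0.0]
contact_force: [0.7, -1.8, 3.8]
width: 0.146
grasp_force: 45.0
```

send_rows(
  jaw=[0.95,0.95,0.95,0.95,0.95],
  linear=[
    [0,0,-0.1],
    [0,0,-0.3],
    [0,0,-0.6],
    [0,0,-0.8],
    [0,0,-0.8],
  ],
  dr=[
    [0,0,0],
    [0,0,0],
    [0,0,0],
    [0,0,0],
    [0,0,0],
  ],
)

```text
time_s: 10.65
tcp_pos: [0.5638, 0.2057, 0.1321]
ee_rot: [0.006, -0.027, 1.0, 0.001]
contact_force: [1.9, 0.1, -1.5]
width: 0.152
grasp_force: 45.0
```

send_rows(
  jaw=[0.95,0.95,0.95,0.95,0.95],
  linear=[
    [-0.021,-0.761,0.033],
    [-0.021,-0.761,0.033],
    [-0.021,-0.761,0.033],
    [-0.021,-0.761,0.033],
    [-0.021,-0.761,0.033],
  ],
  dr=[
    [0,0,0.286],
    [0,0,0.286],
    [0,0,0.286],
    [0,0,0.286],
    [0,0,0.286],
  ],
)

```text
time_s: 11.07
tcp_pos: [0.5684, 0.0891, 0.1187]
ee_rot: [-0.001, 0.189, 0.982, 0.0]
contact_force: [-0.5, 0.2, -2.4]
width: 0.145
grasp_force: 45.0
```

send_rows(
  jaw=[0.95,0.95,0.95,0.95,0.95],
  linear=[
    [-0.335,-0.684,0.033],
    [-0.335,-0.684,0.033],
    [-0.335,-0.684,0.033],
    [-0.335,-0.684,0.033],
    [-0.335,-0.684,0.033],
  ],
  dr=[
    [0,0,0.286],
    [0,0,0.286],
    [0,0,0.286],
    [0,0,0.286],
    [0,0,0.286],
  ],
)

```text
time_s: 11.48
tcp_pos: [0.578, -0.0238, 0.114]
ee_rot: [-0.001, 0.392, 0.92, 0.0]
contact_force: [-0.1, 0.5, -2.2]
width: 0.147
grasp_force: 45.0
```

send_rows(
  jaw=[0.95,0.95,0.95,0.95,0.95],
  linear=[
    [-0.589,-0.483,0.033],
    [-0.589,-0.483,0.033],
    [-0.589,-0.483,0.033],
    [-0.589,-0.483,0.033],
    [-0.589,-0.483,0.033],
  ],
  dr=[
    [0,0,0.286],
    [0,0,0.286],
    [0,0,0.286],
    [0,0,0.286],
    [0,0,0.286],
  ],
)

```text
time_s: 11.9
tcp_pos: [0.5875, -0.1369, 0.1093]
ee_rot: [-0.001, 0.578, 0.816, 0.0]
contact_force: [0.3, 1.0, -2.2]
width: 0.15
grasp_force: 45.0
```

send_rows(
  jaw=[0.95,0.95,0.95,0.95,0.95],
  linear=[
    [-0.737,-0.194,0.033],
    [-0.737,-0.194,0.033],
    [-0.737,-0.194,0.033],
    [-0.737,-0.194,0.033],
    [-0.737,-0.194,0.033],
  ],
  dr=[
    [0,0,0.286],
    [0,0,0.286],
    [0,0,0.286],
    [0,0,0.286],
    [0,0,0.286],
  ],
)

```text
time_s: 12.32
tcp_pos: [0.597, -0.2502, 0.1044]
ee_rot: [-0.001, 0.738, 0.675, 0.0]
contact_force: [-0.4, 0.8, -2.9]
width: 0.147
grasp_force: 45.0
```

send_rows(
  jaw=[0.95,0.95,0.95,0.95],
  linear=[
    [0,0,0],
    [0,0,0],
    [0,0,0],
    [0,0,0],
  ],
  dr=[
    [0,0,0],
    [0,0,0],
    [0,0,0],
    [0,0,0],
  ],
)

```text
time_s: 12.65
tcp_pos: [0.5971, -0.2493, 0.1054]
ee_rot: [-0.0, 0.737, 0.676, 0.0]
contact_force: [-0.6, 0.6, -2.1]
width: 0.147
grasp_force: 45.0
```

```bash
python3 -c "
from h import *
plan(.597,-.253,.047,84.8)
a=env.capture('side')[120:200,265:365]; b=env.capture('top')[170:255,355:440]
a=cv2.resize(a,(500,400),interpolation=cv2.INTER_CUBIC);b=cv2.resize(b,(290,290),interpolation=cv2.INTER_CUBIC)
c=np.zeros((400,795,3),np.uint8);c[:,:500]=a;c[:290,505:]=b
cv2.imwrite('pics/g.png',c)"
```

```text
t 12.65 pos [ 0.5971 -0.2493  0.1054] F [-0.6  0.6 -2.1] w 0.147 gf 45.0
shift m [-0.0001 -0.0037 -0.0584] linear [-0.025  0.002  0.39 ] dr [ 0.    -0.     0.003]
```

View pics/g.png

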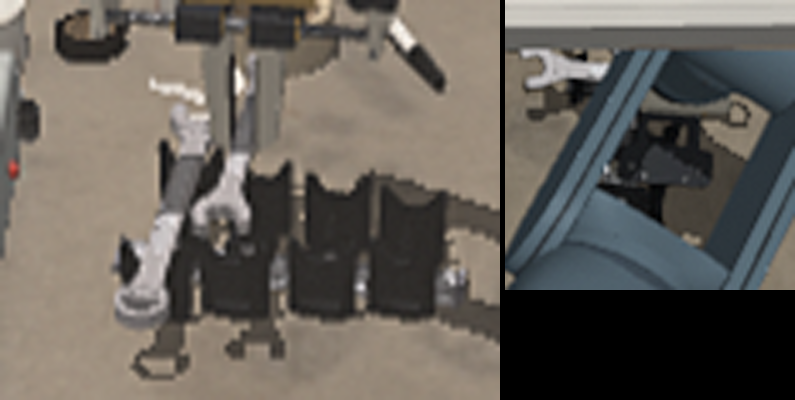

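Spanner 22 is seated across both forks, and spanner 17 hangs level above its cradle. Lowering and releasing 17.

send_rows(
  jaw=[0.95,0.95,0.95,0.95,0.95],
  linear=[
    [-0.025,0,0.1],
    [-0.025,0,0.2],
    [-0.025,0,0.3],
    [-0.025,0,0.36],
    [-0.025,0,0.385],
  ],
  dr=[
    [0,0,0],
    [0,0,0],
    [0,0,0],
    [0,0,0],
    [0,0,0],
  ],
)

```text
time_s: 13.17
tcp_pos: [0.5955, -0.2539, 0.0459]
ee_rot: [-0.001, 0.738, 0.675, -0.0]
contact_force: [-1.8, 1.1, 16.9]
width: 0.151
grasp_force: 45.0
```

send_rows(
  jaw=[0.95,0.95,0.95,0.95],
  linear=[
    [0,0,0.005],
    [0,0,0.01],
    [0,0,0.01],
    [0,0,0.01],
  ],
  dr=[
    [0,0,0],
    [0,0,0],
    [0,0,0],
    [0,0,0],
  ],
)

```text
time_s: 13.5
tcp_pos: [0.597, -0.255, 0.0468]
ee_rot: [0.001, 0.738, 0.674, 0.0]
contact_force: [-0.7, 0.5, -2.8]
width: 0.15
grasp_force: 45.0
```

```bash
python3 -c "
from h import *
plan(.597,-.253,.046,84.8)
print('back');route((.597,-.253,.136),84.8,(.5605,.3027,.095),189.4,4)
print('fwd13');route((.5605,.3027,.125),189.4,(.5425,-.2485,.105),84.8,4)
print('back');route((.5425,-.2485,.136),84.8,(.5438,.3850,.095),188.7,5)
print('fwd10');route((.5438,.3850,.125),188.7,(.492,-.243,.105),84.8,5)"
```

```text
t 13.5 pos [ 0.597  -0.255   0.0468] F [-0.7  0.5 -2.8] w 0.15 gf 45.0
shift m [ 0.      0.002  -0.0008] linear [ 0.014 -0.001  0.005] dr [0.001 0.    0.   ]
back
lin [ 0.917 -0.145  0.068] dr -0.304
lin [0.887 0.274 0.068] dr -0.304
lin [0.675 0.637 0.068] dr -0.304
lin [0.325 0.869 0.068] dr -0.304
fwd13
lin [ 0.18  -0.901  0.033] dr 0.304
lin [-0.236 -0.888  0.033] dr 0.304
lin [-0.603 -0.693  0.033] dr 0.304
lin [-0.847 -0.356  0.033] dr 0.304
back
lin [ 0.841 -0.075  0.055] dr -0.242
lin [0.813 0.229 0.055] dr -0.242
lin [0.679 0.502 0.055] dr -0.242
lin [0.457 0.71  0.055] dr -0.242
lin [0.175 0.826 0.055] dr -0.242
fwd10
lin [ 0.195 -0.817  0.027] dr 0.242
lin [-0.108 -0.833  0.027] dr 0.242
lin [-0.396 -0.741  0.027] dr 0.242
lin [-0.633 -0.552  0.027] dr 0.242
lin [-0.788 -0.291  0.027] dr 0.242
```

send_rows(
  jaw=[0.95,0.95,0.95],
  linear=[
    [0.012,0,0],
    [0.012,0,0.005],
    [0.012,0,0.005],
  ],
  dr=[
    [0,0,0],
    [0,0,0],
    [0,0,0],
  ],
)

```text
time_s: 13.75
tcp_pos: [0.597, -0.2528, 0.046]
ee_rot: [0.0, 0.738, 0.674, 0.0]
contact_force: [-0.7, 1.0, 2.1]
width: 0.147
grasp_force: 45.0
```

send_rows(
  jaw=[0.74,0.74,0.74,0.74,0.74],
  linear=[
    [0,0,0],
    [0,0,0],
    [0,0,0],
    [0,0,0],
    [0,0,0],
  ],
  dr=[
    [0,0,0],
    [0,0,0],
    [0,0,0],
    [0,0,0],
    [0,0,0],
  ],
)

```text
time_s: 14.17
tcp_pos: [0.5967, -0.253, 0.0452]
ee_rot: [0.0, 0.738, 0.674, -0.0]
contact_force: [0.8, -0.5, -0.1]
width: 0.26
grasp_force: 0.0
```

send_rows(
  jaw=[0.74,0.74,0.74,0.74,0.74],
  linear=[
    [0,0,-0.1],
    [0,0,-0.3],
    [0,0,-0.6],
    [0,0,-0.6],
    [0,0,-0.6],
  ],
  dr=[
    [0,0,0],
    [0,0,0],
    [0,0,0],
    [0,0,0],
    [0,0,0],
  ],
)

```text
time_s: 14.58
tcp_pos: [0.5987, -0.2542, 0.1391]
ee_rot: [0.004, 0.738, 0.674, 0.001]
contact_force: [1.1, 0.4, -0.5]
width: 0.255
grasp_force: 0.0
```

send_rows(
  jaw=[0.57,0.57,0.57,0.57,0.57],
  linear=[
    [0.917,-0.145,0.068],
    [0.917,-0.145,0.068],
    [0.917,-0.145,0.068],
    [0.917,-0.145,0.068],
    [0.917,-0.145,0.068],
  ],
  dr=[
    [0,0,-0.304],
    [0,0,-0.304],
    [0,0,-0.304],
    [0,0,-0.304],
    [0,0,-0.304],
  ],
)

```text
time_s: 15.0
tcp_pos: [0.5855, -0.1094, 0.123]
ee_rot: [-0.002, 0.564, 0.826, -0.0]
contact_force: [0.4, -1.0, 0.3]
width: 0.428
grasp_force: 0.0
```

send_rows(
  jaw=[0.57,0.57,0.57,0.57,0.57],
  linear=[
    [0.887,0.274,0.068],
    [0.887,0.274,0.068],
    [0.887,0.274,0.068],
    [0.887,0.274,0.068],
    [0.887,0.274,0.068],
  ],
  dr=[
    [0,0,-0.304],
    [0,0,-0.304],
    [0,0,-0.304],
    [0,0,-0.304],
    [0,0,-0.304],
  ],
)

```text
time_s: 15.42
tcp_pos: [0.577, 0.0277, 0.1134]
ee_rot: [-0.001, 0.364, 0.932, -0.0]
contact_force: [-0.1, -0.7, -0.2]
width: 0.43
grasp_force: 0.0
```

send_rows(
  jaw=[0.57,0.57,0.57,0.57,0.57],
  linear=[
    [0.675,0.637,0.068],
    [0.675,0.637,0.068],
    [0.675,0.637,0.068],
    [0.675,0.637,0.068],
    [0.675,0.637,0.068],
  ],
  dr=[
    [0,0,-0.304],
    [0,0,-0.304],
    [0,0,-0.304],
    [0,0,-0.304],
    [0,0,-0.304],
  ],
)

```text
time_s: 15.83
tcp_pos: [0.5689, 0.1655, 0.1035]
ee_rot: [-0.001, 0.145, 0.989, -0.0]
contact_force: [-0.1, 1.0, -0.3]
width: 0.427
grasp_force: 0.0
```

send_rows(
  jaw=[0.57,0.57,0.57,0.57,0.57],
  linear=[
    [0.325,0.869,0.068],
    [0.325,0.869,0.068],
    [0.325,0.869,0.068],
    [0.325,0.869,0.068],
    [0.325,0.869,0.068],
  ],
  dr=[
    [0,0,-0.304],
    [0,0,-0.304],
    [0,0,-0.304],
    [0,0,-0.304],
    [0,0,-0.304],
  ],
)

```text
time_s: 16.25
tcp_pos: [0.5607, 0.3038, 0.0934]
ee_rot: [-0.0, -0.082, 0.997, -0.0]
contact_force: [0.2, -0.6, 0.2]
width: 0.429
grasp_force: 0.0
```

send_rows(
  jaw=[0.57,0.57,0.57,0.57,0.57],
  linear=[
    [0,0,0],
    [0,0,0],
    [0,0,0],
    [0,0,0],
    [0,0,0],
  ],
  dr=[
    [0,0,0],
    [0,0,0],
    [0,0,0],
    [0,0,0],
    [0,0,0],
  ],
)

```text
time_s: 16.67
tcp_pos: [0.5608, 0.3013, 0.0947]
ee_rot: [0.0, -0.08, 0.997, -0.0]
contact_force: [-0.2, -0.2, -0.0]
width: 0.435
grasp_force: 0.0
```

```bash
python3 -c "
from h import *
plan(.5605,.3027,.005,189.4)"
```

```text
t 16.67 pos [0.5608 0.3013 0.0947] F [-0.2 -0.2 -0. ] w 0.435 gf 0.0
shift m [-0.0003  0.0014 -0.0897] linear [0.001 0.01  0.598] dr [-0.     0.    -0.003]
```

send_rows(
  jaw=[0.57,0.57,0.57,0.57,0.57],
  linear=[
    [0,0.01,0.25],
    [0,0.01,0.45],
    [0,0.01,0.55],
    [0,0.01,0.6],
    [0,0.01,0.6],
  ],
  dr=[
    [0,0,0],
    [0,0,0],
    [0,0,0],
    [0,0,0],
    [0,0,0],
  ],
)

```text
time_s: 17.08
tcp_pos: [0.5593, 0.3034, 0.0043]
ee_rot: [-0.001, -0.081, 0.997, -0.0]
contact_force: [-0.0, -0.1, -0.2]
width: 0.431
grasp_force: 0.0
```

send_rows(
  jaw=[0.57,0.95,0.95,0.95,0.95],
  linear=[
    [0,0,0],
    [0,0,0],
    [0,0,0],
    [0,0,0],
    [0,0,0],
  ],
  dr=[
    [0,0,0],
    [0,0,0],
    [0,0,0],
    [0,0,0],
    [0,0,0],
  ],
)

```text
time_s: 17.5
tcp_pos: [0.5602, 0.3043, 0.0048]
ee_rot: [0.0, -0.081, 0.997, 0.0]
contact_force: [0.9, -0.0, 0.4]
width: 0.19
grasp_force: 0.0
```

send_rows(
  jaw=[0.95,0.95,0.95,0.95,0.95],
  linear=[
    [0,0,0],
    [0,0,0],
    [0,0,0],
    [0,0,0],
    [0,0,0],
  ],
  dr=[
    [0,0,0],
    [0,0,0],
    [0,0,0],
    [0,0,0],
    [0,0,0],
  ],
)

```text
time_s: 17.92
tcp_pos: [0.5601, 0.3043, 0.0046]
ee_rot: [0.0, -0.081, 0.997, -0.0]
contact_force: [-0.3, -0.5, 2.5]
width: 0.12
grasp_force: 45.0
```

send_rows(
  jaw=[0.95,0.95,0.95,0.95,0.95],
  linear=[
    [0,0,-0.1],
    [0,0,-0.3],
    [0,0,-0.6],
    [0,0,-0.8],
    [0,0,-0.8],
  ],
  dr=[
    [0,0,0],
    [0,0,0],
    [0,0,0],
    [0,0,0],
    [0,0,0],
  ],
)

```text
time_s: 18.33
tcp_pos: [0.5641, 0.3059, 0.1323]
ee_rot: [0.006, -0.081, 0.997, 0.002]
contact_force: [0.9, 0.7, 0.0]
width: 0.119
grasp_force: 45.0
```

send_rows(
  jaw=[0.95,0.95,0.95,0.95,0.95],
  linear=[
    [0.18,-0.901,0.033],
    [0.18,-0.901,0.033],
    [0.18,-0.901,0.033],
    [0.18,-0.901,0.033],
    [0.18,-0.901,0.033],
  ],
  dr=[
    [0,0,0.304],
    [0,0,0.304],
    [0,0,0.304],
    [0,0,0.304],
    [0,0,0.304],
  ],
)

```text
time_s: 18.75
tcp_pos: [0.5547, 0.1631, 0.1187]
ee_rot: [-0.001, 0.15, 0.989, -0.001]
contact_force: [0.6, 0.9, -0.1]
width: 0.118
grasp_force: 45.0
```

send_rows(
  jaw=[0.95,0.95,0.95,0.95,0.95],
  linear=[
    [-0.236,-0.888,0.033],
    [-0.236,-0.888,0.033],
    [-0.236,-0.888,0.033],
    [-0.236,-0.888,0.033],
    [-0.236,-0.888,0.033],
  ],
  dr=[
    [0,0,0.304],
    [0,0,0.304],
    [0,0,0.304],
    [0,0,0.304],
    [0,0,0.304],
  ],
)

```text
time_s: 19.17
tcp_pos: [0.5507, 0.0264, 0.114]
ee_rot: [-0.0, 0.368, 0.93, -0.0]
contact_force: [-0.0, 0.7, -0.4]
width: 0.127
grasp_force: 45.0
```

send_rows(
  jaw=[0.95,0.95,0.95,0.95,0.95],
  linear=[
    [-0.603,-0.693,0.033],
    [-0.603,-0.693,0.033],
    [-0.603,-0.693,0.033],
    [-0.603,-0.693,0.033],
    [-0.603,-0.693,0.033],
  ],
  dr=[
    [0,0,0.304],
    [0,0,0.304],
    [0,0,0.304],
    [0,0,0.304],
    [0,0,0.304],
  ],
)

```text
time_s: 19.58
tcp_pos: [0.5466, -0.1107, 0.1092]
ee_rot: [0.0, 0.568, 0.823, 0.0]
contact_force: [0.3, 0.3, -0.5]
width: 0.119
grasp_force: 45.0
```

send_rows(
  jaw=[0.95,0.95,0.95,0.95,0.95],
  linear=[
    [-0.847,-0.356,0.033],
    [-0.847,-0.356,0.033],
    [-0.847,-0.356,0.033],
    [-0.847,-0.356,0.033],
    [-0.847,-0.356,0.033],
  ],
  dr=[
    [0,0,0.304],
    [0,0,0.304],
    [0,0,0.304],
    [0,0,0.304],
    [0,0,0.304],
  ],
)

```text
time_s: 20.0
tcp_pos: [0.5425, -0.248, 0.1042]
ee_rot: [0.0, 0.739, 0.674, 0.0]
contact_force: [1.0, 0.0, -1.6]
width: 0.119
grasp_force: 45.0
```

send_rows(
  jaw=[0.95,0.95,0.95,0.95,0.95],
  linear=[
    [0,0,0],
    [0,0,0],
    [0,0,0],
    [0,0,0],
    [0,0,0],
  ],
  dr=[
    [0,0,0],
    [0,0,0],
    [0,0,0],
    [0,0,0],
    [0,0,0],
  ],
)

```text
time_s: 20.42
tcp_pos: [0.5419, -0.2452, 0.1048]
ee_rot: [-0.0, 0.737, 0.675, 0.0]
contact_force: [-0.2, -0.1, -0.4]
width: 0.121
grasp_force: 45.0
```

```bash
python3 -c "
from h import *
plan(.5425,-.2485,.047,84.8)
a=env.capture('side')[110:200,265:365]
cv2.imwrite('pics/hh.png',cv2.resize(a,None,fx=6,fy=6,interpolation=cv2.INTER_CUBIC))"
```

```text
t 20.42 pos [ 0.5419 -0.2452  0.1048] F [-0.2 -0.1 -0.4] w 0.121 gf 45.0
shift m [ 0.0006 -0.0033 -0.0578] linear [-0.022  0.006  0.386] dr [ 0.    -0.     0.002]
```

View pics/hh.png

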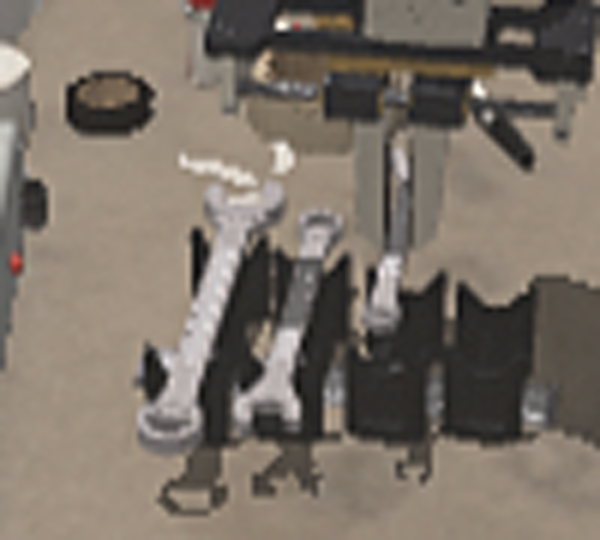

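Spanners 22 and 17 lie across both forks, and 13 is above its cradle. Lowering it.

send_rows(
  jaw=[0.95,0.95,0.95,0.95,0.95],
  linear=[
    [-0.018,0.005,0.1],
    [-0.018,0.005,0.2],
    [-0.018,0.005,0.3],
    [-0.018,0.005,0.35],
    [-0.018,0.005,0.37],
  ],
  dr=[
    [0,0,0],
    [0,0,0],
    [0,0,0],
    [0,0,0],
    [0,0,0],
  ],
)

```text
time_s: 20.88
tcp_pos: [0.5413, -0.2486, 0.0478]
ee_rot: [-0.001, 0.738, 0.675, -0.0]
contact_force: [0.6, 0.2, -0.7]
width: 0.117
grasp_force: 45.0
```

send_rows(
  jaw=[0.95,0.95,0.95,0.95],
  linear=[
    [0,0,0.005],
    [0,0,0.015],
    [0,0,0.018],
    [0,0,0.018],
  ],
  dr=[
    [0,0,0],
    [0,0,0],
    [0,0,0],
    [0,0,0],
  ],
)

```text
time_s: 21.22
tcp_pos: [0.5425, -0.2497, 0.0471]
ee_rot: [0.001, 0.738, 0.674, 0.0]
contact_force: [-0.1, 0.1, -1.1]
width: 0.121
grasp_force: 45.0
```

```bash
python3 -c "
from h import *
plan(.5425,-.2485,.0458,84.8)"
```

```text
t 21.22 pos [ 0.5425 -0.2497  0.0471] F [-0.1  0.1 -1.1] w 0.121 gf 45.0
shift m [ 0.      0.0012 -0.0013] linear [ 0.008 -0.001  0.009] dr [0.001 0.    0.   ]
```

send_rows(
  jaw=[0.95,0.95,0.95,0.95],
  linear=[
    [0.008,0,0.004],
    [0.008,0,0.009],
    [0.008,0,0.009],
    [0.008,0,0.009],
  ],
  dr=[
    [0,0,0],
    [0,0,0],
    [0,0,0],
    [0,0,0],
  ],
)

```text
time_s: 21.55
tcp_pos: [0.5424, -0.2483, 0.0456]
ee_rot: [0.0, 0.738, 0.674, 0.0]
contact_force: [0.0, 1.7, 2.9]
width: 0.126
grasp_force: 45.0
```

send_rows(
  jaw=[0.76,0.76,0.76,0.76,0.76],
  linear=[
    [0,0,0],
    [0,0,0],
    [0,0,0],
    [0,0,0],
    [0,0,0],
  ],
  dr=[
    [0,0,0],
    [0,0,0],
    [0,0,0],
    [0,0,0],
    [0,0,0],
  ],
)

```text
time_s: 21.97
tcp_pos: [0.5421, -0.2483, 0.045]
ee_rot: [-0.0, 0.738, 0.674, -0.0]
contact_force: [-0.3, -0.2, 0.5]
width: 0.24
grasp_force: 0.0
```

send_rows(
  jaw=[0.76,0.76,0.76,0.76,0.76],
  linear=[
    [0,0,-0.1],
    [0,0,-0.3],
    [0,0,-0.6],
    [0,0,-0.6],
    [0,0,-0.6],
  ],
  dr=[
    [0,0,0],
    [0,0,0],
    [0,0,0],
    [0,0,0],
    [0,0,0],
  ],
)

```text
time_s: 22.38
tcp_pos: [0.5441, -0.2496, 0.1385]
ee_rot: [0.003, 0.738, 0.674, 0.001]
contact_force: [-0.0, 0.4, -0.3]
width: 0.242
grasp_force: 0.0
```

send_rows(
  jaw=[0.57,0.57,0.57,0.57,0.57],
  linear=[
    [0.841,-0.075,0.055],
    [0.841,-0.075,0.055],
    [0.841,-0.075,0.055],
    [0.841,-0.075,0.055],
    [0.841,-0.075,0.055],
  ],
  dr=[
    [0,0,-0.242],
    [0,0,-0.242],
    [0,0,-0.242],
    [0,0,-0.242],
    [0,0,-0.242],
  ],
)

```text
time_s: 22.8
tcp_pos: [0.5412, -0.1189, 0.1253]
ee_rot: [-0.002, 0.603, 0.798, -0.0]
contact_force: [0.1, -1.1, 0.1]
width: 0.431
grasp_force: 0.0
```

send_rows(
  jaw=[0.57,0.57,0.57,0.57,0.57],
  linear=[
    [0.813,0.229,0.055],
    [0.813,0.229,0.055],
    [0.813,0.229,0.055],
    [0.813,0.229,0.055],
    [0.813,0.229,0.055],
  ],
  dr=[
    [0,0,-0.242],
    [0,0,-0.242],
    [0,0,-0.242],
    [0,0,-0.242],
    [0,0,-0.242],
  ],
)

```text
time_s: 23.22
tcp_pos: [0.5423, 0.006, 0.1177]
ee_rot: [-0.001, 0.45, 0.893, -0.0]
contact_force: [0.3, -1.0, -0.2]
width: 0.431
grasp_force: 0.0
```

send_rows(
  jaw=[0.57,0.57,0.57,0.57,0.57],
  linear=[
    [0.679,0.502,0.055],
    [0.679,0.502,0.055],
    [0.679,0.502,0.055],
    [0.679,0.502,0.055],
    [0.679,0.502,0.055],
  ],
  dr=[
    [0,0,-0.242],
    [0,0,-0.242],
    [0,0,-0.242],
    [0,0,-0.242],
    [0,0,-0.242],
  ],
)

```text
time_s: 23.63
tcp_pos: [0.5432, 0.1316, 0.1097]
ee_rot: [-0.0, 0.282, 0.959, -0.0]
contact_force: [0.0, -1.3, -0.4]
width: 0.43
grasp_force: 0.0
```

send_rows(
  jaw=[0.57,0.57,0.57,0.57,0.57],
  linear=[
    [0.457,0.71,0.055],
    [0.457,0.71,0.055],
    [0.457,0.71,0.055],
    [0.457,0.71,0.055],
    [0.457,0.71,0.055],
  ],
  dr=[
    [0,0,-0.242],
    [0,0,-0.242],
    [0,0,-0.242],
    [0,0,-0.242],
    [0,0,-0.242],
  ],
)

```text
time_s: 24.05
tcp_pos: [0.5437, 0.2576, 0.1016]
ee_rot: [0.0, 0.105, 0.994, -0.0]
contact_force: [0.5, -1.0, 1.0]
width: 0.43
grasp_force: 0.0
```

send_rows(
  jaw=[0.57,0.57,0.57,0.57,0.57],
  linear=[
    [0.175,0.826,0.055],
    [0.175,0.826,0.055],
    [0.175,0.826,0.055],
    [0.175,0.826,0.055],
    [0.175,0.826,0.055],
  ],
  dr=[
    [0,0,-0.242],
    [0,0,-0.242],
    [0,0,-0.242],
    [0,0,-0.242],
    [0,0,-0.242],
  ],
)

```text
time_s: 24.47
tcp_pos: [0.544, 0.3838, 0.0932]
ee_rot: [-0.0, -0.075, 0.997, -0.001]
contact_force: [0.5, -1.2, 0.8]
width: 0.434
grasp_force: 0.0
```

send_rows(
  jaw=[0.57,0.57,0.57,0.57,0.57],
  linear=[
    [0,0,0],
    [0,0,0],
    [0,0,0],
    [0,0,0],
    [0,0,0],
  ],
  dr=[
    [0,0,0],
    [0,0,0],
    [0,0,0],
    [0,0,0],
    [0,0,0],
  ],
)

```text
time_s: 24.88
tcp_pos: [0.5434, 0.3838, 0.0942]
ee_rot: [0.0, -0.076, 0.997, -0.0]
contact_force: [-0.2, 0.9, 0.2]
width: 0.428
grasp_force: 0.0
```

```bash
python3 -c "
from h import *
plan(.5438,.385,.0047,188.7)
I=env.capture('side')
for b in blobs(I,'side',262,265,372,378,110,.012): print(b)"
```

```text
t 24.88 pos [0.5434 0.3838 0.0942] F [-0.2  0.9  0.2] w 0.428 gf 0.0
shift m [ 0.0004  0.0012 -0.0895] linear [-0.004  0.007  0.597] dr [-0.  0. -0.]
(array([301, 339,  46,  12, 239], dtype=int32), array([0.53183902, 0.36686549]), np.float64(8.504384301640005), np.float64(0.0951052637692612))
(array([283, 351,  38,  10, 192], dtype=int32), array([0.57637706, 0.39157843]), np.float64(9.594021585022059), np.float64(0.07618048959185436))
```

send_rows(
  jaw=[0.57,0.57,0.57,0.57,0.57],
  linear=[
    [0,0.007,0.25],
    [0,0.007,0.45],
    [0,0.007,0.55],
    [0,0.007,0.597],
    [0,0.007,0.597],
  ],
  dr=[
    [0,0,0],
    [0,0,0],
    [0,0,0],
    [0,0,0],
    [0,0,0],
  ],
)

```text
time_s: 25.35
tcp_pos: [0.5418, 0.3855, 0.0042]
ee_rot: [-0.001, -0.077, 0.997, -0.0]
contact_force: [0.3, 0.2, 0.7]
width: 0.432
grasp_force: 0.0
```

send_rows(
  jaw=[0.57,0.95,0.95,0.95,0.95],
  linear=[
    [0,0,0],
    [0,0,0],
    [0,0,0],
    [0,0,0],
    [0,0,0],
  ],
  dr=[
    [0,0,0],
    [0,0,0],
    [0,0,0],
    [0,0,0],
    [0,0,0],
  ],
)

```text
time_s: 25.77
tcp_pos: [0.5429, 0.3862, 0.0046]
ee_rot: [0.0, -0.077, 0.997, 0.0]
contact_force: [0.2, -0.5, -0.1]
width: 0.187
grasp_force: 0.0
```

send_rows(
  jaw=[0.95,0.95,0.95,0.95,0.95],
  linear=[
    [0,0,0],
    [0,0,0],
    [0,0,0],
    [0,0,0],
    [0,0,0],
  ],
  dr=[
    [0,0,0],
    [0,0,0],
    [0,0,0],
    [0,0,0],
    [0,0,0],
  ],
)

```text
time_s: 26.18
tcp_pos: [0.5428, 0.3861, 0.0044]
ee_rot: [0.0, -0.077, 0.997, -0.0]
contact_force: [-1.0, -0.7, 0.6]
width: 0.096
grasp_force: 45.0
```

send_rows(
  jaw=[0.95,0.95,0.95,0.95,0.95],
  linear=[
    [0,0,-0.1],
    [0,0,-0.3],
    [0,0,-0.6],
    [0,0,-0.8],
    [0,0,-0.8],
  ],
  dr=[
    [0,0,0],
    [0,0,0],
    [0,0,0],
    [0,0,0],
    [0,0,0],
  ],
)

```text
time_s: 26.6
tcp_pos: [0.5467, 0.3883, 0.1327]
ee_rot: [0.006, -0.077, 0.997, 0.002]
contact_force: [0.7, -0.3, -0.8]
width: 0.098
grasp_force: 45.0
```

send_rows(
  jaw=[0.95,0.95,0.95,0.95,0.95],
  linear=[
    [0.195,-0.817,0.027],
    [0.195,-0.817,0.027],
    [0.195,-0.817,0.027],
    [0.195,-0.817,0.027],
    [0.195,-0.817,0.027],
  ],
  dr=[
    [0,0,0.242],
    [0,0,0.242],
    [0,0,0.242],
    [0,0,0.242],
    [0,0,0.242],
  ],
)

```text
time_s: 27.02
tcp_pos: [0.5322, 0.2584, 0.1198]
ee_rot: [-0.001, 0.106, 0.994, -0.0]
contact_force: [1.4, 0.3, -1.3]
width: 0.099
grasp_force: 45.0
```

send_rows(
  jaw=[0.95,0.95,0.95,0.95,0.95],
  linear=[
    [-0.108,-0.833,0.027],
    [-0.108,-0.833,0.027],
    [-0.108,-0.833,0.027],
    [-0.108,-0.833,0.027],
    [-0.108,-0.833,0.027],
  ],
  dr=[
    [0,0,0.242],
    [0,0,0.242],
    [0,0,0.242],
    [0,0,0.242],
    [0,0,0.242],
  ],
)

```text
time_s: 27.43
tcp_pos: [0.5229, 0.1342, 0.1161]
ee_rot: [-0.0, 0.283, 0.959, 0.0]
contact_force: [0.1, 0.4, -1.2]
width: 0.095
grasp_force: 45.0
```

send_rows(
  jaw=[0.95,0.95,0.95,0.95,0.95],
  linear=[
    [-0.396,-0.741,0.027],
    [-0.396,-0.741,0.027],
    [-0.396,-0.741,0.027],
    [-0.396,-0.741,0.027],
    [-0.396,-0.741,0.027],
  ],
  dr=[
    [0,0,0.242],
    [0,0,0.242],
    [0,0,0.242],
    [0,0,0.242],
    [0,0,0.242],
  ],
)

```text
time_s: 27.85
tcp_pos: [0.5131, 0.0092, 0.1121]
ee_rot: [0.0, 0.451, 0.893, 0.0]
contact_force: [-0.1, 0.6, -0.9]
width: 0.096
grasp_force: 45.0
```

send_rows(
  jaw=[0.95,0.95,0.95,0.95,0.95],
  linear=[
    [-0.633,-0.552,0.027],
    [-0.633,-0.552,0.027],
    [-0.633,-0.552,0.027],
    [-0.633,-0.552,0.027],
    [-0.633,-0.552,0.027],
  ],
  dr=[
    [0,0,0.242],
    [0,0,0.242],
    [0,0,0.242],
    [0,0,0.242],
    [0,0,0.242],
  ],
)

```text
time_s: 28.27
tcp_pos: [0.503, -0.1159, 0.108]
ee_rot: [0.0, 0.604, 0.797, 0.0]
contact_force: [-0.7, -0.1, -0.8]
width: 0.098
grasp_force: 45.0
```

send_rows(
  jaw=[0.95,0.95,0.95,0.95,0.95],
  linear=[
    [-0.788,-0.291,0.027],
    [-0.788,-0.291,0.027],
    [-0.788,-0.291,0.027],
    [-0.788,-0.291,0.027],
    [-0.788,-0.291,0.027],
  ],
  dr=[
    [0,0,0.242],
    [0,0,0.242],
    [0,0,0.242],
    [0,0,0.242],
    [0,0,0.242],
  ],
)

```text
time_s: 28.68
tcp_pos: [0.4929, -0.241, 0.1038]
ee_rot: [-0.0, 0.738, 0.675, 0.0]
contact_force: [-0.3, 0.6, -0.6]
width: 0.097
grasp_force: 45.0
```

send_rows(
  jaw=[0.95,0.95,0.95,0.95,0.95],
  linear=[
    [0,0,0],
    [0,0,0],
    [0,0,0],
    [0,0,0],
    [0,0,0],
  ],
  dr=[
    [0,0,0],
    [0,0,0],
    [0,0,0],
    [0,0,0],
    [0,0,0],
  ],
)

```text
time_s: 29.1
tcp_pos: [0.492, -0.2407, 0.1042]
ee_rot: [0.0, 0.738, 0.675, 0.0]
contact_force: [1.3, 0.0, -1.6]
width: 0.104
grasp_force: 45.0
```

```bash
python3 -c "
from h import *
plan(.492,-.243,.047,84.8)"
```

```text
t 29.1 pos [ 0.492  -0.2407  0.1042] F [ 1.3  0.  -1.6] w 0.104 gf 45.0
shift m [-0.     -0.0023 -0.0572] linear [-0.016  0.001  0.382] dr [ 0.    -0.     0.002]
```

send_rows(
  jaw=[0.95,0.95,0.95,0.95,0.95],
  linear=[
    [-0.009,0,0.1],
    [-0.009,0,0.2],
    [-0.009,0,0.3],
    [-0.009,0,0.35],
    [-0.009,0,0.37],
  ],
  dr=[
    [0,0,0],
    [0,0,0],
    [0,0,0],
    [0,0,0],
    [0,0,0],
  ],
)

```text
time_s: 29.52
tcp_pos: [0.4909, -0.2423, 0.0473]
ee_rot: [-0.001, 0.738, 0.675, -0.0]
contact_force: [-0.7, 0.8, -0.4]
width: 0.1
grasp_force: 45.0
```

send_rows(
  jaw=[0.95,0.95,0.95,0.95],
  linear=[
    [0,0,0.005],
    [0,0,0.012],
    [0,0,0.012],
    [0,0,0.012],
  ],
  dr=[
    [0,0,0],
    [0,0,0],
    [0,0,0],
    [0,0,0],
  ],
)

```text
time_s: 29.85
tcp_pos: [0.4921, -0.2435, 0.0475]
ee_rot: [0.001, 0.738, 0.674, 0.0]
contact_force: [-0.4, -0.1, -0.6]
width: 0.099
grasp_force: 45.0
```

```bash
python3 -c "
from h import *
plan(.492,-.243,.0458,84.8)"
```

```text
t 29.85 pos [ 0.4921 -0.2435  0.0475] F [-0.4 -0.1 -0.6] w 0.099 gf 45.0
shift m [-0.0001  0.0005 -0.0017] linear [ 0.003 -0.001  0.011] dr [0.001 0.001 0.   ]
```

Lower, release, rise, then move the arm back toward the robot and left, clear of the view.

send_rows(
  jaw=[0.95,0.95,0.95,0.95],
  linear=[
    [0.003,0,0.005],
    [0.003,0,0.011],
    [0.003,0,0.011],
    [0.003,0,0.011],
  ],
  dr=[
    [0,0,0],
    [0,0,0],
    [0,0,0],
    [0,0,0],
  ],
)

```text
time_s: 30.18
tcp_pos: [0.4919, -0.2429, 0.0456]
ee_rot: [0.0, 0.738, 0.674, 0.0]
contact_force: [-0.5, -0.1, 3.0]
width: 0.103
grasp_force: 45.0
```

send_rows(
  jaw=[0.78,0.78,0.78,0.78,0.78],
  linear=[
    [0,0,0],
    [0,0,0],
    [0,0,0],
    [0,0,0],
    [0,0,0],
  ],
  dr=[
    [0,0,0],
    [0,0,0],
    [0,0,0],
    [0,0,0],
    [0,0,0],
  ],
)

```text
time_s: 30.6
tcp_pos: [0.4916, -0.2427, 0.045]
ee_rot: [-0.0, 0.738, 0.674, -0.0]
contact_force: [0.1, 0.1, -0.0]
width: 0.222
grasp_force: 0.0
```

send_rows(
  jaw=[0.78,0.78,0.78,0.78,0.78],
  linear=[
    [0,0,-0.1],
    [0,0,-0.3],
    [0,0,-0.6],
    [0,0,-0.9],
    [0,0,-0.9],
  ],
  dr=[
    [0,0,0],
    [0,0,0],
    [0,0,0],
    [0,0,0],
    [0,0,0],
  ],
)

```text
time_s: 31.02
tcp_pos: [0.4947, -0.245, 0.1874]
ee_rot: [0.006, 0.738, 0.674, 0.001]
contact_force: [1.8, -0.2, 1.0]
width: 0.218
grasp_force: 0.0
```

send_rows(
  jaw=[0.57,0.57,0.57,0.57,0.57],
  linear=[
    [0.5,-0.9,0],
    [0.5,-0.9,0],
    [0.5,-0.9,0],
    [0.5,-0.9,0],
    [0.5,-0.9,0],
  ],
  dr=[
    [0,0,0],
    [0,0,0],
    [0,0,0],
    [0,0,0],
    [0,0,0],
  ],
)

```text
time_s: 31.43
tcp_pos: [0.3591, -0.1517, 0.1791]
ee_rot: [-0.002, 0.738, 0.675, -0.0]
contact_force: [-0.4, 0.4, 0.1]
width: 0.427
grasp_force: 0.0
```

send_rows(
  jaw=[0.57,0.57,0.57,0.57,0.57],
  linear=[
    [1,0.1,0],
    [1,0.1,0],
    [1,0.1,0],
    [1,0.1,0],
    [1,0.1,0],
  ],
  dr=[
    [0,0,-0.2],
    [0,0,-0.2],
    [0,0,-0.2],
    [0,0,-0.2],
    [0,0,-0.2],
  ],
)

```text
time_s: 31.85
tcp_pos: [0.393, -0.004, 0.1801]
ee_rot: [-0.0, 0.628, 0.778, 0.001]
contact_force: [-0.7, 0.2, 0.0]
width: 0.431
grasp_force: 0.0
```

send_rows(
  jaw=[0.57,0.57,0.57,0.57,0.57],
  linear=[
    [1,0.3,0],
    [1,0.3,0],
    [1,0.3,0],
    [1,0.3,0],
    [1,0.3,0],
  ],
  dr=[
    [0,0,-0.2],
    [0,0,-0.2],
    [0,0,-0.2],
    [0,0,-0.2],
    [0,0,-0.2],
  ],
)

```text
time_s: 32.27
tcp_pos: [0.406, 0.1524, 0.18]
ee_rot: [-0.0, 0.504, 0.864, 0.001]
contact_force: [0.7, -0.3, -0.1]
width: 0.428
grasp_force: 0.0
```

```bash
python3 -c "
from h import *
plan(.3,.2,.2,180)
I=env.capture('side');T=env.capture('top');cv2.imwrite('pics/fs.png',I);cv2.imwrite('pics/ft.png',T)
a=cv2.resize(I[125:205,265:365],(625,500),interpolation=cv2.INTER_CUBIC);b=cv2.resize(I[235:380,245:390],(170,170))
c=np.zeros((500,799,3),np.uint8);c[:,:625]=a;c[:170,629:]=b;c[180:350,629:]=cv2.resize(T[170:255,355:440],(170,170))
cv2.imwrite('pics/final.png',c)"
```

```text
t 32.27 pos [0.406  0.1524 0.18  ] F [ 0.7 -0.3 -0.1] w 0.428 gf 0.0
shift m [-0.106   0.0476  0.02  ] linear [ 0.624 -0.459 -0.133] dr [ 0.002 -0.    -0.705]
```

View pics/final.png

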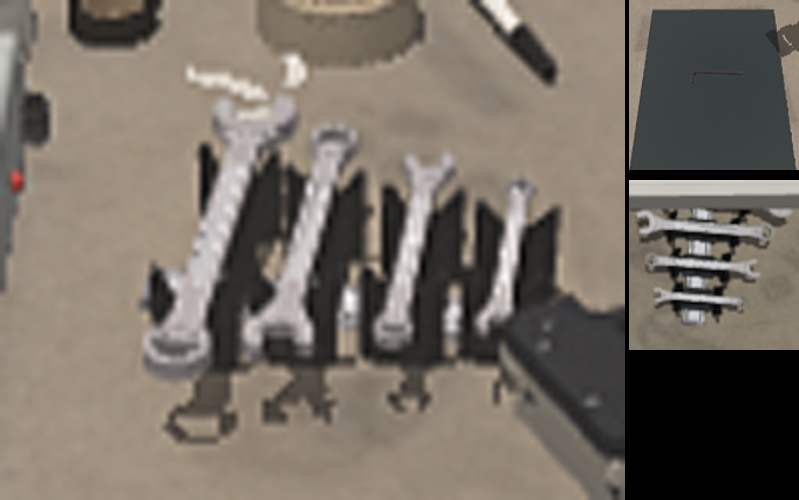

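All four spanners lie across both forks of their cradles (final.png). Their midpoints in the top view fall about 1 px from the expected centres, and the hex key hasn't moved. Handing in.

```bash
python3 -c "
from rig import env
print(env.hand_in())"
```

```text
the job is handed in; nothing more can be done
None
```

All four spanners are let go in their cradles in order of size, level and centred to within about 3 mm in the last pictures. The hex key was left where it lay, and I handed the job in at about 32 s; no verdict came back.

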